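# Hang the brush holder inside the dough tub, up against its rim stop

### The job

Pick up the steel brush holder by its wooden grip, hook its bent lip over the tub's rim on the side nearest the robot, midway between the two rim fittings, so that its pocket hangs inside the tub and the lip sits fully down on the rim. Keeping it down on the rim, slide it along until its edge has gone under the tongue of the square stop (not the round thermometer) and butts against the stop; feel for the contact and press lightly against it for half a second, then let go. Use gentle force throughout (never 25 N on the tub, stop or thermometer) and leave the bowl, jar and brush alone.

Things in the scene. Friction and masses are not known exactly. Their poses are not given: they have to be found in the camera images.
- holder_grip (a point): Centre of the wooden grip block (12 x 28 x 44 mm in x, y, z) on top of the loose steel brush holder, 111 mm above the holder's underside. Holder axes: z up, +x from the lip towards the pocket, y along the lip. Take it from above, fingers closing along x, fingertips above the bridge below it (bridge top 22 mm below this point).
- holder_lip (a point): Ceiling of the lip's slot, half-way along the lip; 26 mm below the grip's centre and 1 mm to its -x. Under the 4 mm thick bridge (14 x 60 mm) the slot is 8 mm wide, open downwards, between the pocket's back (+x) and the lip (-x), which goes 12 mm down, then flares out 10 mm more. Hung properly, this point is over the tub's wall at rim height, +x pointing into the tub.
- holder: The brush holder, standing upright on the table at first: 60 mm wide (y), 133 mm high, 0.11 to 0.21 kg. Its pocket is 40 x 60 x 70 mm, open on top, its back level with the +x side of the lip's slot. Origin at the centre of the pocket's underside, 111 mm below and 23 mm to +x of the grip's centre.
- tub: White plastic dough tub, open on top, fixed. 220 mm (x) by 320 mm (y) by 120 mm high, walls and floor 5 mm thick. Origin at the centre of its underside, z up. The wall to hang on is the long one nearest the robot: its middle plane is at x = -107.5 mm, its plain straight rim at z = 120 mm.
- stop: Square dark steel stop fixed on that rim, 100 to 130 mm from its middle towards either end. Origin on the wall's top, axes as the tub's. Block 24 (x) x 12 mm (y), 18 mm below to 26 mm above the rim; on both y faces a tongue juts 11 mm, 7 mm above the rim; the holder's bridge slides under it. Home: holder_lip 36 mm from this origin along y, on the side of the rim's middle.
- thermo: Round dial thermometer (dial 42 mm across, 12 mm thick, facing up) fixed on the same rim towards the other end, 100 to 130 mm from the middle. Origin on the wall's top; the dial's top is 24 mm above the rim. Not the stop.
- bowl: Bystander: loose glass bowl, 130 mm across, 60 mm high. Origin at the centre of its underside.
- jar: Bystander: loose glass jar with steel lid, 80 mm across, 130 mm high. Origin at the centre of its underside.
- brush: Bystander: loose wooden brush lying on the table, about 0.2 m long.
Things that resemble listed ones, but are neither listed nor needed, are in the scene too. What is shaped like the holder but blue is not meant.

How it is judged:
By the outcome, as a careful person would: the job done as asked, in the order asked, and still so for the second after the job is handed in, with the robot touching nothing.
It also fails if it takes over 72 s, if anything falls off the work surface, if the arm or the gripper's body presses on something with over 40 N, if the wrist force passes 120 N, or if a joint passes its speed limit or range.

### The arm

A 6-joint arm with a two-finger parallel gripper is mounted at the origin on the work surface. World frame = base frame: x ahead of the robot, y to its left, z up, the work surface at z = 0. Lengths are in m, angles in rad, forces in N, time in s.
With the tool pointing down it reaches from about 0.35 to 0.975 m from the base axis. Payload 4.9 kg.
Tool frame: the origin (TCP) lies between the finger pads; the fingertips stand 17 mm ahead of it and the grasp point (between the pads) lies 2 mm behind it; z points along the fingers, y is the direction in which the jaws open and shut (so a half turn about z gives the same grasp; the last joint's range is limited). The gripper opens to 85 mm and grips with 20 to 120 N. Pads are 22 mm wide; open, the fingers measure 114 mm over their backs; the gripper's body (76 mm by 85 mm) begins 54 mm behind the grasp point. The pads swing forward as they close: fully open they stand 13 mm farther back than shut.
Start: joints at [1.115, 0.053, 1.613, -0, 1.476, -0.119], TCP at [0.207, 0.59, 0.212] pointing down, gripper open.
Joint ranges: [-3.01, 3.01], [-1.01, 2.22], [0.06, 2.58], [-1.02, 4.17], [0.09, 2.62], [-3.14, 3.14]. Speed limits (rad/s): [2.57, 2.57, 3.14, 3.14, 3.14, 3.14].

### API

Orientations are given as a unit quaternion [w, x, y, z].
In Python, from plant import state, grab_frame, camera_model, job_done, find_in, silhouettes, landmark_of gives the robot as it stands.
- The arm moves only by the shell command python3 -m crank 'ROWS'. ROWS is JSON, a list of rows, each an object with "angular": the turn, a rotation vector about the tool's x, y, z each as a share of 5 degrees, from -1 to 1, a list of three; "delta_pos": the shift along the tool's x, y, z each as a share of 3 cm, from -1 to 1, a list of three; "gripper": the opening, from 0 (shut) to 1 (fully open). In form: [{"angular": [ax, ay, az], "delta_pos": [tx, ty, tz], "gripper": gripper}, ...]. A call has 1 to 12 rows; each row shifts and turns the commanded pose from where the row before left it, along the tool's axes as they then stand; what a row does not reach is not made up. A row lasts 1/8 s, in which the tool goes at most 62.5 mm and 10.7 degrees, less where a joint would pass 70% of its speed; a pose out of reach is approached as far as the arm can. A call with a number of a shift or a turn outside -1 to 1 is refused whole. A call with a gripper value outside its range is refused whole. The fingers move at their own pace and stop on an object; the grip force is fixed at half the most. Time passes only in rows, so rows that do not move let the fingers close. It gives the time, the measured TCP pose, the force and the opening at its end, in the units of the state.
- state(): the state, without advancing time (a new reading comes with each control period).
- grab_frame(name): name is "side" or "top"; returns the picture (420x560x3 uint8, red, green, blue); there is no depth.
- camera_model(name): a dict with "camera_matrix" (3x3 intrinsics, pixels), "rvec" (rotation vector, rad) and "tvec" (3), from world to camera coordinates, as OpenCV has them. Camera axes: x right, y down, z forward; pixel columns grow to the right and rows downward; lengths in m; the calibration is good to about 2 mm. A picture is of the moment at which its call begins. camera_model takes no time and is no camera call.
- job_done(): hands the job in, once; it reports no verdict.
Trained networks look in the newest picture that a camera, given by its name, has taken for a name from the list of things; names that differ only in an ending like _2 or _b are one class to them, and where a whole thing is asked for, a point or a joint stands for the part that bears it (a point fixed in the world has none). Each returns a list of dicts, best first, with "conf" (0 to 1); they miss things now and then, are a little off and sometimes report something else, mostly with a low value. They report only what shows in the picture. A call takes as long as a camera call. They do not tell look-alikes from the thing itself.
- find_in(camera, target): "bbox" ([left, top, right, bottom] in pixels, round what is visible of it).
- silhouettes(camera, target): "mask" (420x560 bool, what is visible of it) and "bbox" ([left, top, right, bottom] in pixels, round what is visible of it).
- landmark_of(camera, target): "pixel" ([column, row] in pixels: a listed point, or the origin of a listed thing).
The state is a dict: "time": time; "joint_pos": joint angles; "joint_vel": joint speeds; "joint_efforts": joint torques, N m; "tool_pos": TCP position; "tool_rot": TCP orientation; "contact_force": force on the tool from outside, world axes, zero at the start; "ft_torque": the same for the moment, N m; "gripper_width": opening from 0.0 (shut) to 1.0 (fully open).
Only numpy, scipy, OpenCV 4.12 (cv2) and the standard library are available. Lean on these libraries where they do the work, as an engineer would, in place of code of your own. Each camera call takes 0.05 s, during which the arm holds its last target.

## Working session

There is one attempt and no reset: what is moved stays moved. The work goes in short steps, Python scripts to look and compute and a shell command to move; the robot and the scene stay as the last step left them, time stands still between calls to the robot, and variables do not carry over. Pictures are saved under pics/ and viewed, and the job is handed in when it is done.

```bash
ls; mkdir -p pics; python3 - <<'E'
from plant import *
import cv2
print(state())
for n in("side","top"):
    cv2.imwrite(f"pics/{n}0.png",grab_frame(n)[:,:,::-1]); print(n,camera_model(n))
    for t in("holder_grip","holder_lip","tub","stop","thermo","holder","bowl","jar","brush"):
        for r in landmark_of(n,t): print(t,r)
    for t in ("holder","stop","thermo","tub"):
        for r in find_in(n,t): print("box",t,r)
E
```

```text
pics
{'time': 0.0, 'joint_pos': array([ 1.11500198e+00,  5.33682174e-02,  1.61430137e+00, -1.98276015e-05,
        1.47597581e+00, -1.18996705e-01]), 'joint_vel': array([ 0.00144368,  0.00033095,  0.000129  , -0.0007097 ,  0.00342817,
       -0.00026723]), 'joint_efforts': array([ 1.44610326e-04, -3.93690634e+01, -3.70167124e+01, -1.29260175e-04,
        7.43972138e-03, -1.11121028e-05]), 'tool_pos': array([0.20625187, 0.58928752, 0.2102516 ]), 'tool_rot': array([-2.81467019e-04,  1.67603014e-01,  9.85854034e-01, -9.87072101e-04]), 'contact_force': array([ 0.8620001 , -0.47834206, -0.36240851]), 'ft_torque': array([0.01769908, 0.07359249, 0.02647571]), 'gripper_width': 0.995843961739702}
side {'camera_matrix': array([[541.0173072 ,   0.        , 275.27983933],
       [  0.        , 541.0173072 , 223.42660172],
       [  0.        ,   0.        ,   1.        ]]), 'rvec': array([ 2.11852836, -0.55494665,  0.30821122]), 'tvec': array([-0.46868907,  0.23401162,  1.62680756])}
holder_grip {'pixel': [222.9, 206.1], 'conf': 0.84}
holder_grip {'pixel': [208.0, 193.1], 'conf': 0.79}
holder_gr
[... 1799 characters left out ...]
3.7], 'conf': 0.64}
thermo {'pixel': [278.5, 224.0], 'conf': 0.69}
holder {'pixel': [189.6, 238.0], 'conf': 0.81}
holder {'pixel': [225.3, 252.0], 'conf': 0.66}
holder {'pixel': [195.9, 200.0], 'conf': 0.56}
bowl {'pixel': [199.6, 147.3], 'conf': 0.63}
jar {'pixel': [440.5, 307.3], 'conf': 0.72}
jar {'pixel': [198.5, 145.8], 'conf': 0.56}
brush {'pixel': [135.3, 215.5], 'conf': 0.84}
box holder {'bbox': [176.5, 184.5, 205.1, 209.9], 'conf': 0.84}
box holder {'bbox': [170.0, 225.4, 199.2, 251.5], 'conf': 0.63}
box holder {'bbox': [208.2, 235.3, 235.5, 264.3], 'conf': 0.6}
box stop {'bbox': [358.7, 211.7, 368.5, 224.6], 'conf': 0.48}
box tub {'bbox': [254.8, 144.7, 371.0, 231.8], 'conf': 0.61}
```

```bash
python3 - <<'E'
import cv2
a=cv2.imread("pics/side0.png")[150:310,150:390]
cv2.imwrite("pics/side0c.png",cv2.resize(a,None,fx=3.3,fy=3.3,interpolation=cv2.INTER_CUBIC))
a=cv2.imread("pics/top0.png")[120:300,140:390]
cv2.imwrite("pics/top0c.png",cv2.resize(a,None,fx=3.2,fy=3.2,interpolation=cv2.INTER_CUBIC))
E
```

```text
(no output)
```

View pics/side0.png

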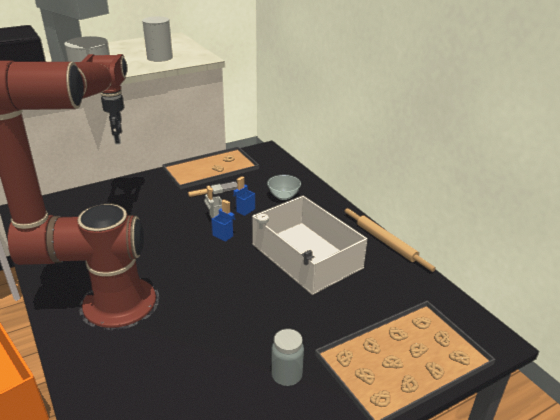

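View pics/top0.png

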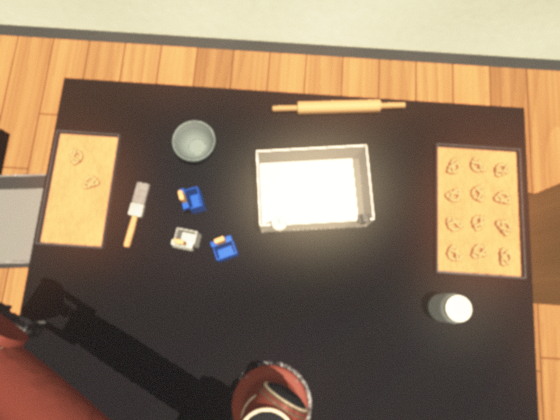

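```bash
sleep 1
```

```text
(no output)
```

View pics/side0c.png

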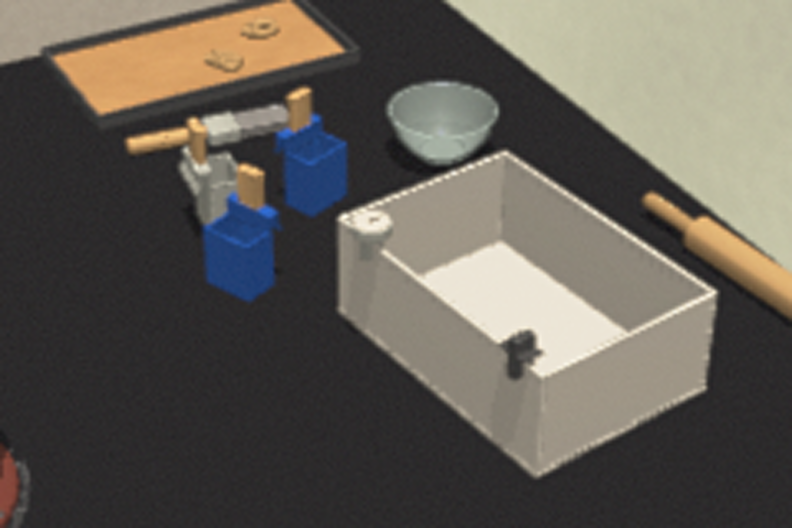

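View pics/top0c.png

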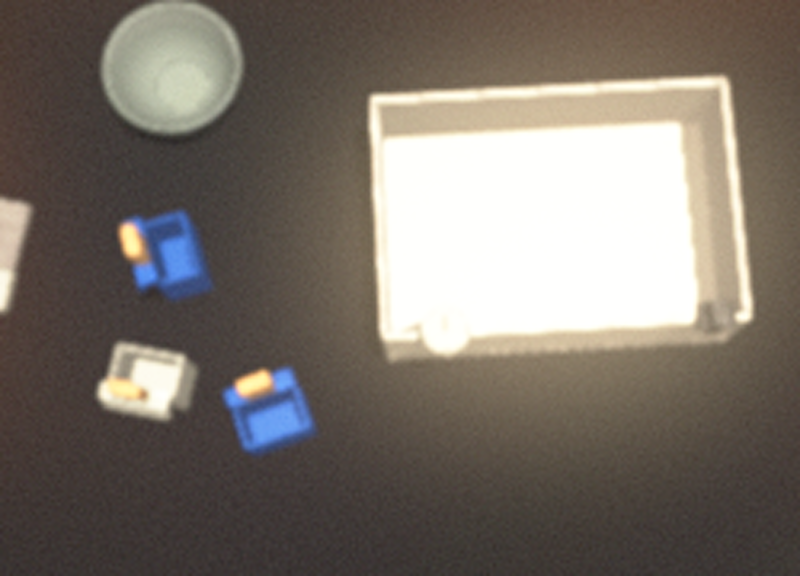

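The side view shows the steel holder with its grip at about (209,193), between two blue look-alikes. The dial thermometer sits at (261,219) on the near rim and the dark square stop at (308,257). In the top view the steel holder is at (180,240), with the tub rim from (255,148) to (373,222).

```bash
cat > h.py <<'E'
import numpy as np,cv2
from plant import *
C={n:camera_model(n) for n in("side","top")}
def proj(n,X):
    c=C[n]; return cv2.projectPoints(np.array(X,float).reshape(-1,1,3),c["rvec"],c["tvec"],c["camera_matrix"],None)[0][:,0]
def P(n):
    c=C[n]; return c["camera_matrix"]@np.c_[cv2.Rodrigues(c["rvec"])[0],c["tvec"]]
def tri(ps,pt):
    X=cv2.triangulatePoints(P("side"),P("top"),np.array(ps,float).reshape(2,1),np.array(pt,float).reshape(2,1))[:,0]; X=X[:3]/X[3]
    return X, np.linalg.norm(proj("side",X)[0]-ps), np.linalg.norm(proj("top",X)[0]-pt)
def atz(n,p,z):
    M=P(n); H=np.c_[M[:,0],M[:,1],M[:,2]*z+M[:,3]]; q=np.linalg.solve(H,[*p,1]); return q[:2]/q[2]
def save(n,name,box,f,draw=()):
    x0,y0,x1,y1=box; im=grab_frame(n)[:,:,::-1] if not isinstance(name,tuple) else cv2.imread(name[1])
    nm=name if not isinstance(name,tuple) else name[0]
    a=cv2.resize(im[y0:y1,x0:x1],None,fx=f,fy=f,interpolation=cv2.INTER_CUBIC)
    for X,col in draw:
        q=((proj(n,X)-[x0,y0]+.5)*f).astype(np.int32)
        cv2.polylines(a,[q],False,col,1,cv2.LINE_AA)
    cv2.imwrite("pics/"+nm+".png",a)
E
python3 - <<'E'
from h import *
print("grip",tri((209.6,193.2),(178.5,242.5)))
for t in ((189.6,238),):print(atz("top",t,0),atz("side",(217,222),0),atz("side",(217,218),0))
save("top",("t1","pics/top0.png"),(160,215,245,270),9)
save("side",("s1","pics/side0.png"),(195,170,265,240),8)
save("top",("t2","pics/top0.png"),(250,140,380,235),6)
save("side",("s2","pics/side0.png"),(245,190,375,300),5)
E
```

```text
grip (array([0.42570279, 0.28356265, 0.10397184]), np.float64(0.5786913625227161), np.float64(1.1468339449205496))
[0.45004928 0.27834147] [0.43330934 0.24379338] [0.44426761 0.26766689]
```

```bash
sleep 1
```

```text
(no output)
```

View pics/t1.png

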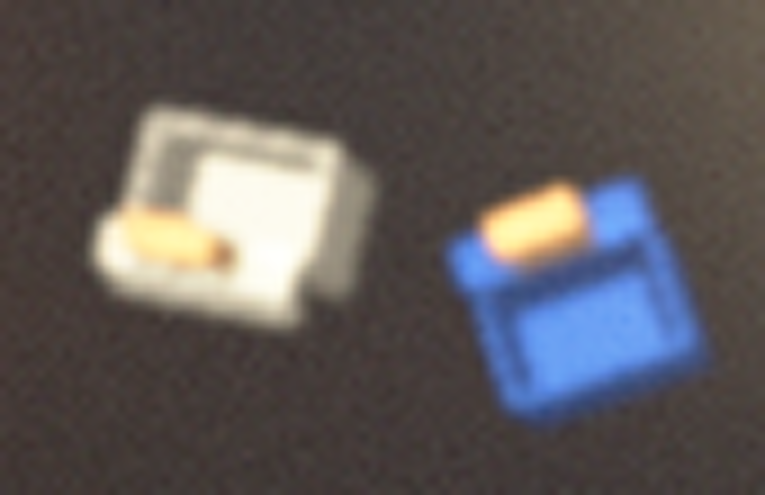

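View pics/s1.png

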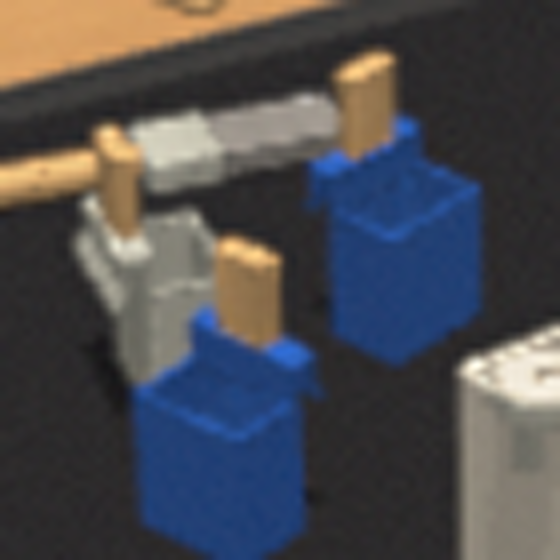

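View pics/t2.png

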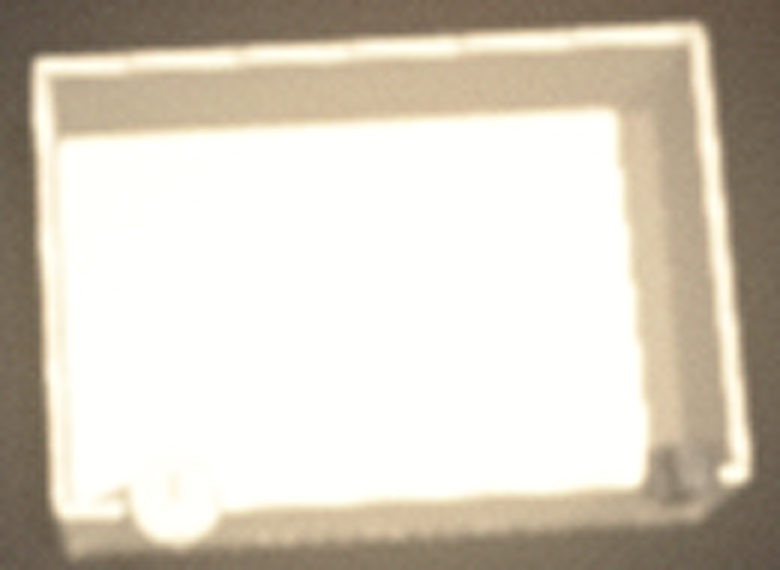

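View pics/s2.png

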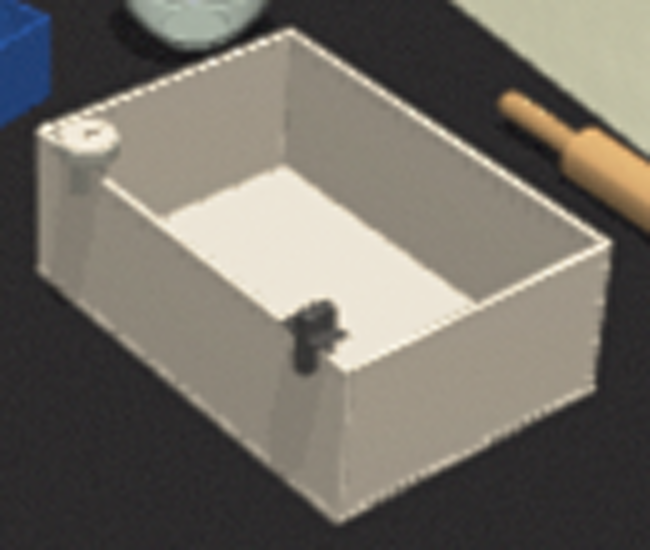

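```bash
cat > fit.py <<'E'
from h import *
from scipy.optimize import least_squares
def T(p,L):
    L=np.array(L,float)/1000; c,s=np.cos(p[2]),np.sin(p[2])
    return np.c_[p[0]+c*L[:,0]-s*L[:,1],p[1]+s*L[:,0]+c*L[:,1],L[:,2]+p[3]]
def un(pts,o,f): return (np.array(pts,float)/f)+o-0.5
def fit(data,p0):
    def r(p): return np.concatenate([ (proj(n,T(p,L))-px).ravel() for n,L,px in data])
    s=least_squares(r,p0,loss="soft_l1"); return s.x,r(s.x).reshape(-1,2)
E
python3 - <<'E'
from fit import *
R=[[110,160,120],[110,-160,120],[-110,-160,120],[-110,160,120]]
top=("top",R,un([(33,60),(706,24),(750,478),(57,518)],(250,140),6))
side=("side",[R[3],R[0],R[1],R[2],[-110,160,0],[-110,-160,0],[110,-160,0]],un([(38,128),(292,28),(612,240),(346,372),(38,270),(338,522),(596,388)],(245,190),5))
for d in ([top],[side],[top,side]):
    x,r=fit(d,[.55,0,0,0]);print(x.round(4),np.abs(r).max().round(2),np.sqrt((r**2).mean()).round(2))
tub=x
print(r.round(1))
H=[("top",[[20,30,70],[20,-30,70],[-23,0,133]],un([(150,103),(345,138),(165,235)],(160,215),9)),
   ("side",[[-23,0,133],[-23,0,89.]],un([(118,136),(124,232)],(195,170),8))]
x,r=fit(H,[.45,.27,-.1,0]);print(x,r.round(1))
import json; json.dump(dict(tub=tub.tolist(),h=x.tolist()),open("f.json","w"))
E
```

```text
[ 0.6118 -0.0798  0.1285  0.0057] 0.27 0.17
[ 0.6154 -0.0787  0.1268 -0.0022] 0.53 0.27
[ 6.138e-01 -8.040e-02  1.276e-01 -4.000e-04] 0.59 0.3
[[ 0.6  0.2]
 [-0.3  0.2]
 [ 0.  -0.2]
 [ 0.1 -0.5]
 [-0.4 -0.2]
 [-0.2 -0.4]
 [ 0.2  0.2]
 [ 0.3 -0.4]
 [ 0.1  0.3]
 [-0.2  0.1]
 [-0.5  0.2]]
[ 0.44952286  0.277031   -0.1170308  -0.00184367] [[ 0.4  0.3]
 [-0.9  0.3]
 [ 0.3 -0.7]
 [ 0.   0.6]
 [-0.  -0.9]]
```

```bash
cat >> fit.py <<'E'
import json
def box(x0,x1,y0,y1,z0,z1):
    b=lambda z:[[x0,y0,z],[x1,y0,z],[x1,y1,z],[x0,y1,z],[x0,y0,z]]
    return [b(z0),b(z1)]+[[[x,y,z0],[x,y,z1]] for x in(x0,x1) for y in (y0,y1)]
HW=[(l,c) for b,c in ((box(-20,20,-30,30,0,70),(0,255,0)),(box(-31,-17,-30,30,85,89),(0,0,255)),(box(-29,-17,-14,14,89,133),(255,0,255))) for l in b]
TW=[(l,(0,255,0)) for l in box(-110,110,-160,160,0,120)]+[(l,(0,0,255)) for l in box(-105,105,-155,155,5,120)]
def wire(p,W): return [(T(p,l),c) for l,c in W]
E
python3 - <<'E'
from fit import *
f=json.load(open("f.json"))
W=wire(f["h"],HW)
save("top",("t3","pics/top0.png"),(160,215,245,270),9,W)
save("side",("s3","pics/side0.png"),(195,170,265,240),8,W)
E
sleep 1
```

```text
(no output)
```

View pics/t3.png

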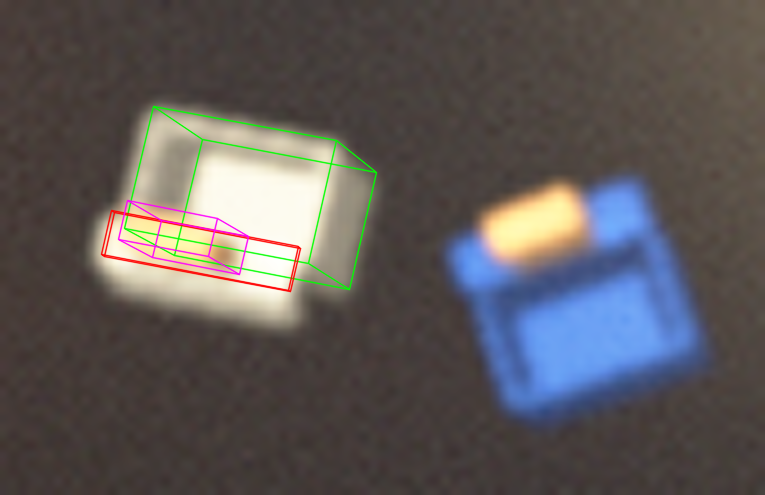

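View pics/s3.png

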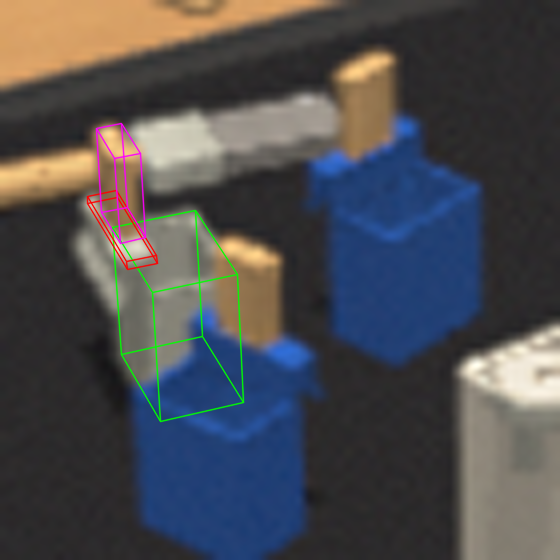

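Overlay: the model fits the steel holder to about 1 px. The grip sits near (0.4255, 0.2815, 0.110), with holder yaw about -0.12 rad and tub yaw 0.1276 rad.

```bash
cat > go.py <<'E'
import sys
from h import *
from scipy.spatial.transform import Rotation as Ro
def need(tp,yaw_y):
    s=state();q=s["tool_rot"];R=Ro.from_quat([q[1],q[2],q[3],q[0]]).as_matrix()
    # target: z down, tool y at world angle yaw_y
    best=None
    for k in(0,np.pi):
        a=yaw_y+k; y=np.array([np.cos(a),np.sin(a),0]); z=np.array([0,0,-1.]); Rt=np.c_[np.cross(y,z),y,z]
        rv=Ro.from_matrix(R.T@Rt).as_rotvec()
        if best is None or np.linalg.norm(rv)<np.linalg.norm(best[0]): best=(rv,Rt)
    d=np.array(tp)-s["tool_pos"]
    print("t",round(s["time"],2),"pos",s["tool_pos"].round(4),"F",s["contact_force"].round(1),"w",round(s["gripper_width"],3),"q6",s["joint_pos"][5].round(2))
    print("world d",d.round(4),"shift units now-axes",(R.T@d/.03).round(3),"after-turn axes",(best[1].T@d/.03).round(3),"turn units",(best[0]/np.radians(5)).round(2))
if __name__=="__main__": need([float(v) for v in sys.argv[1:4]],float(sys.argv[4]))
E
python3 go.py .4255 .2815 .21 -.117
```

```text
t 1.4 pos [0.2065 0.5899 0.2115] F [-0.1 -1.2  0.3] w 0.995 q6 -0.12
world d [ 0.219  -0.3084 -0.0015] shift units now-axes [-10.286  -7.289   0.049] after-turn axes [-9.356  8.449  0.049] turn units [-0.    0.   15.48]
```

```bash
python3 -m crank '[{"angular":[0,0,0],"delta_pos":[-0.935,-0.663,0],"gripper":0.6},{"angular":[0,0,0],"delta_pos":[-0.935,-0.663,0],"gripper":0.6},{"angular":[0,0,0],"delta_pos":[-0.935,-0.663,0],"gripper":0.6},{"angular":[0,0,0],"delta_pos":[-0.935,-0.663,0],"gripper":0.6},{"angular":[0,0,0],"delta_pos":[-0.935,-0.663,0],"gripper":0.6},{"angular":[0,0,0],"delta_pos":[-0.935,-0.663,0],"gripper":0.6},{"angular":[0,0,0],"delta_pos":[-0.935,-0.663,0],"gripper":0.6},{"angular":[0,0,0],"delta_pos":[-0.935,-0.663,0],"gripper":0.6},{"angular":[0,0,0],"delta_pos":[-0.935,-0.663,0],"gripper":0.6},{"angular":[0,0,0],"delta_pos":[-0.935,-0.663,0],"gripper":0.6},{"angular":[0,0,0],"delta_pos":[-0.935,-0.663,0],"gripper":0.6}]'
python3 -m crank '[{"angular":[0,0,1],"delta_pos":[0,0,0],"gripper":0.6},{"angular":[0,0,1],"delta_pos":[0,0,0],"gripper":0.6},{"angular":[0,0,1],"delta_pos":[0,0,0],"gripper":0.6},{"angular":[0,0,1],"delta_pos":[0,0,0],"gripper":0.6},{"angular":[0,0,1],"delta_pos":[0,0,0],"gripper":0.6},{"angular":[0,0,1],"delta_pos":[0,0,0],"gripper":0.6},{"angular":[0,0,1],"delta_pos":[0,0,0],"gripper":0.6},{"angular":[0,0,1],"delta_pos":[0,0,0],"gripper":0.6},{"angular":[0,0,1],"delta_pos":[0,0,0],"gripper":0.6},{"angular":[0,0,1],"delta_pos":[0,0,0],"gripper":0.6},{"angular":[0,0,1],"delta_pos":[0,0,0],"gripper":0.6}]'
python3 -m crank '[{"angular":[0,0,1],"delta_pos":[0,0,0],"gripper":0.6},{"angular":[0,0,1],"delta_pos":[0,0,0],"gripper":0.6},{"angular":[0,0,1],"delta_pos":[0,0,0],"gripper":0.6},{"angular":[0,0,1],"delta_pos":[0,0,0],"gripper":0.6},{"angular":[0,0,0.48],"delta_pos":[0,0,0],"gripper":0.6},{"angular":[0,0,0],"delta_pos":[0,0,0],"gripper":0.6}]'; python3 go.py .4255 .2815 .21 -.117; python3 - <<'E'
from h import *
save("top","t4",(140,180,260,290),5)
save("side","s4",(170,90,290,250),4)
E
```

```text
time: 2.78
tool_pos: [0.426, 0.2804, 0.2117]
tool_rot: [0.0, 0.168, 0.986, 0.0]
contact_force: [0.9, -0.9, 0.0]
gripper_width: 0.598
time: 4.15
tool_pos: [0.4255, 0.2814, 0.2116]
tool_rot: [0.0, 0.605, 0.796, 0.0]
contact_force: [-0.2, -0.2, -0.7]
gripper_width: 0.6
time: 4.9
tool_pos: [0.4255, 0.2814, 0.2116]
tool_rot: [0.0, 0.747, 0.665, 0.0]
contact_force: [-0.1, -1.2, -0.5]
gripper_width: 0.594
t 4.9 pos [0.4255 0.2814 0.2116] F [-0.1 -1.2 -0.5] w 0.594 q6 0.55
world d [ 0.      0.0001 -0.0016] shift units now-axes [0.003 0.001 0.054] after-turn axes [0.003 0.001 0.054] turn units [ 0.   -0.    0.01]
```

```bash
sleep 1
```

```text
(no output)
```

View pics/t4.png

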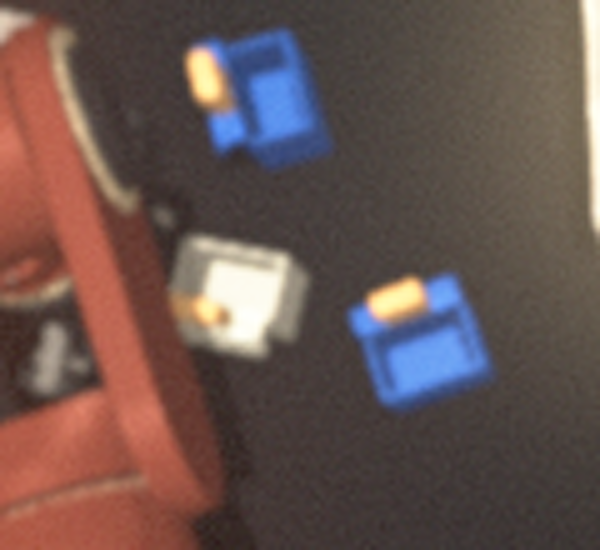

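View pics/s4.png

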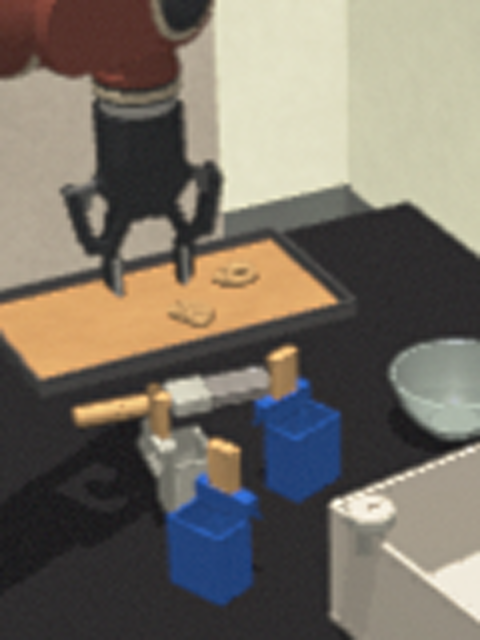

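The gripper is above the grip (side crop (160,410)), with fingertips straddling it at (115,285) and (185,275). Next I descend part way and check alignment.

```bash
python3 -m crank '[{"angular":[0,0,0],"delta_pos":[0,0,0.8],"gripper":0.6},{"angular":[0,0,0],"delta_pos":[0,0,0.8],"gripper":0.6},{"angular":[0,0,0],"delta_pos":[0,0,0.4],"gripper":0.6},{"angular":[0,0,0],"delta_pos":[0,0,0],"gripper":0.6}]'; python3 - <<'E'
from h import *
save("top","t5",(140,180,260,290),5)
save("side","s5",(180,130,260,230),6)
E
```

```text
time: 5.5
tool_pos: [0.4249, 0.2811, 0.1506]
tool_rot: [-0.0, 0.747, 0.665, -0.001]
contact_force: [1.3, -0.5, -0.7]
gripper_width: 0.599
```

```bash
sleep 1
```

```text
(no output)
```

View pics/s5.png

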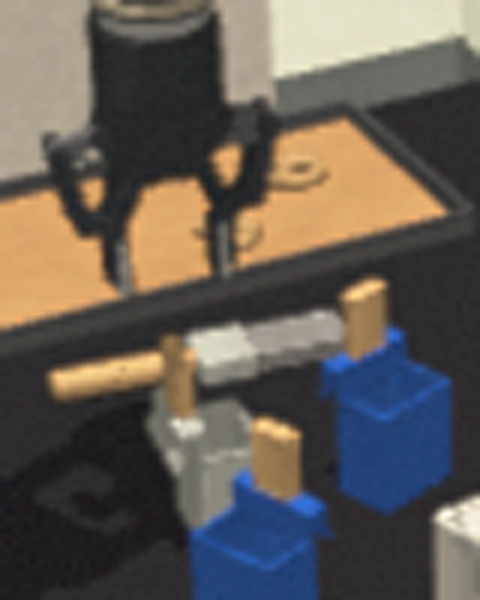

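```bash
python3 - <<'E'
from h import *
s=state();p=s["tool_pos"]
for z in (.152,.141,.1336,.11): print(z,(proj("side",[p[0],p[1],z])[0]-[180,130]+.5)*6)
for x,y in ((.4255,.2815),(.42,.2836),(.415,.28),(.4255,.275)): print(x,y,(proj("side",[x,y,.133])[0]-[180,130]+.5)*6,(proj("top",[x,y,.133])[0]-[140,180]+.5)*5)
E
```

```text
0.152 [174.19353105 314.31138145]
0.141 [175.26569203 330.40752491]
0.1336 [175.98306272 341.17727106]
0.11 [178.25018888 375.21319353]
0.4255 0.2815 [175.44547242 342.34354084] [188.94471746 303.6493883 ]
0.42 0.2836 [165.4859958  343.01774371] [183.87520305 313.43811525]
0.415 0.28 [160.18271934 347.8069548 ] [189.36518788 323.07644451]
0.4255 0.275 [179.92315313 347.2653351 ] [200.84937303 304.50016264]
```

View pics/t5.png

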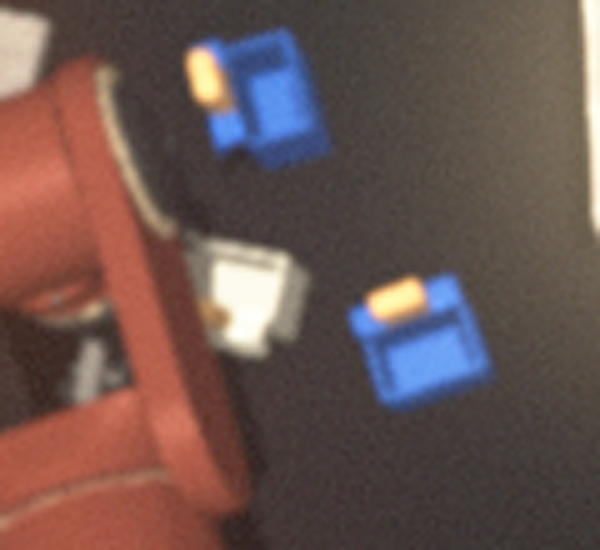

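```bash
python3 - <<'E'
from h import *
for z in (.2116,.2026,.1946): print(z,(proj("side",[.4255,.2814,z])[0]-[170,90]+.5)*4)
E
```

```text
0.2116 [151.81341925 310.40274305]
0.2026 [152.4208134  319.50616972]
0.1946 [152.95797145 327.55692057]
```

```bash
python3 - <<'E'
from h import *
for z in (.2115,.2075): print(z,proj("side",[.2065,.5899,z])[0],proj("top",[.2065,.5899,z])[0])
save("side",("s6","pics/side0.png"),(80,70,150,170),6)
save("top",("t6","pics/top0.png"),(0,250,100,350),6)
s=state()
from go import *
q=s["tool_rot"];R=Ro.from_quat([q[1],q[2],q[3],q[0]]).as_matrix()
print(R.round(3))
# gripper midline direction: project axis points
for d in (-.15,-.1,-.05,0,.017): print(d,(proj("side",s["tool_pos"]+R[:,2]*d)[0]-[180,130]+.5)*6)
E
```

```text
0.2115 [119.55986848 145.52989039] [ 33.67849391 315.91596333]
0.2075 [119.72203613 146.50234209] [ 34.58575471 315.85190118]
[[ 0.117  0.993  0.001]
 [ 0.993 -0.117  0.001]
 [ 0.001  0.001 -1.   ]]
-0.15 [158.57007886  83.31511604]
-0.1 [163.92215865 162.44349495]
-0.05 [169.11340369 239.19399574]
0 [174.15095649 313.67221775]
0.017 [175.82992002 338.49502838]
```

```bash
sleep 1
```

```text
(no output)
```

View pics/s6.png

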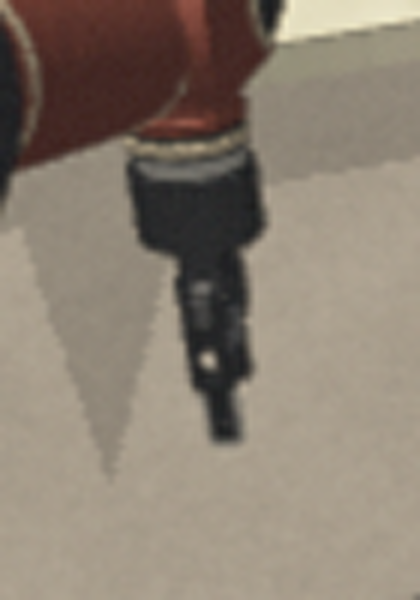

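View pics/t6.png

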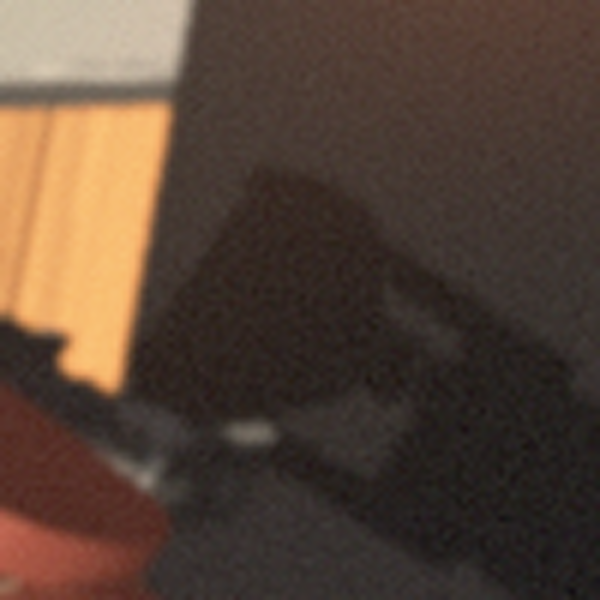

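```bash
python3 - <<'E'
from h import *
im=grab_frame("side")[:,:,::-1][150:200,190:230]
im=np.clip(im.astype(float)*1.8,0,255).astype(np.uint8)
cv2.imwrite("pics/s7.png",cv2.resize(im,None,fx=12,fy=12,interpolation=cv2.INTER_NEAREST))
print(state()["joint_pos"],camera_model("side")["tvec"])
c=C["side"];R=cv2.Rodrigues(c["rvec"])[0];print(-R.T@c["tvec"])
E
```

```text
[ 4.38390502e-01 -1.82522450e-01  1.93656924e+00 -2.86307660e-05
  1.38554291e+00  5.55189830e-01] [-0.46868907  0.23401162  1.62680756]
[-0.20351435 -1.27432521  1.12054044]
```

```bash
sleep 1
```

```text
(no output)
```

View pics/s7.png

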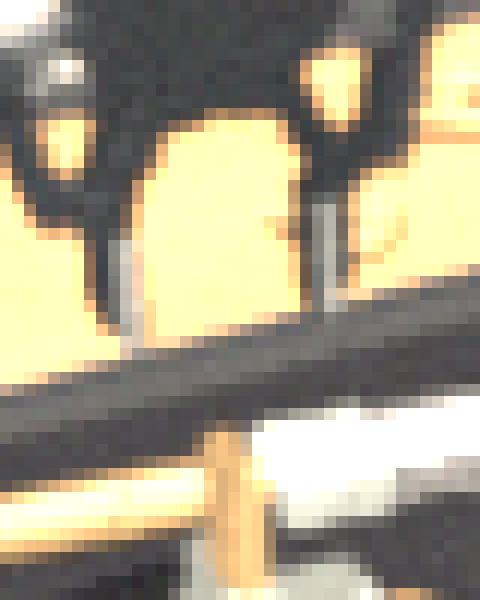

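```bash
python3 -m crank '[{"angular":[0,0,0],"delta_pos":[0,0,-0.3],"gripper":0.25},{"angular":[0,0,0],"delta_pos":[0,0,0],"gripper":0.25},{"angular":[0,0,0],"delta_pos":[0,0,0],"gripper":0.25}]'; python3 - <<'E'
from h import *
im=grab_frame("side")[:,:,::-1][150:200,190:230]
im=np.clip(im.astype(float)*1.8,0,255).astype(np.uint8)
cv2.imwrite("pics/s8.png",cv2.resize(im,None,fx=12,fy=12,interpolation=cv2.INTER_NEAREST))
print((proj("side",state()["tool_pos"])[0]-[190,150]+.5)*12, proj("top",[0,0,0]))
im=grab_frame("side")[:,:,::-1]; cv2.imwrite("pics/s8f.png",im)
E
```

```text
time: 6.02
tool_pos: [0.4257, 0.2815, 0.1611]
tool_rot: [0.0, 0.747, 0.665, 0.0]
contact_force: [-0.0, 0.2, 0.0]
gripper_width: 0.251
[225.57947857 363.55156769] [[269.98815766 404.24172877]]
```

```bash
sleep 1
```

```text
(no output)
```

View pics/s8.png

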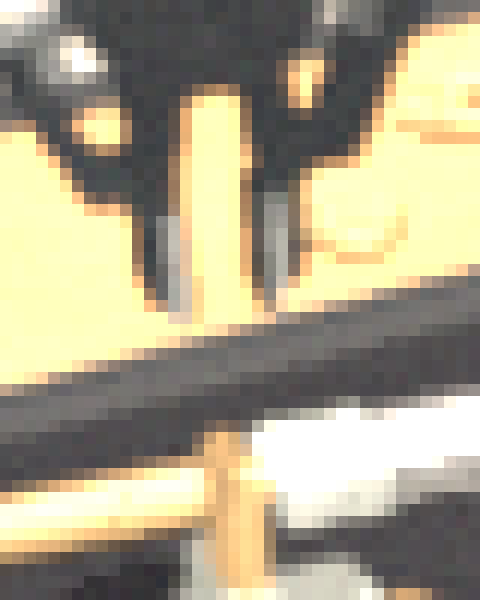

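```bash
python3 -m crank '[{"angular":[0,0,0],"delta_pos":[0,0,0],"gripper":0.5},{"angular":[0,0,0],"delta_pos":[0,0,0.5],"gripper":0.5},{"angular":[0,0,0],"delta_pos":[0,0,0.5],"gripper":0.5},{"angular":[0,0,0],"delta_pos":[0,0,0.4],"gripper":0.5},{"angular":[0,0,0],"delta_pos":[0,0,0],"gripper":0.5}]'; python3 - <<'E'
from h import *
im=grab_frame("side")[:,:,::-1][150:200,190:230]
im=np.clip(im.astype(float)*1.8,0,255).astype(np.uint8)
cv2.imwrite("pics/s9.png",cv2.resize(im,None,fx=12,fy=12,interpolation=cv2.INTER_NEAREST))
print((proj("side",state()["tool_pos"])[0]-[190,150]+.5)*12)
E
```

```text
time: 6.75
tool_pos: [0.4242, 0.2808, 0.1164]
tool_rot: [-0.001, 0.747, 0.665, -0.002]
contact_force: [-0.8, 0.2, 0.3]
gripper_width: 0.5
[232.59136319 490.45459824]
```

```bash
sleep 1
```

```text
(no output)
```

View pics/s9.png

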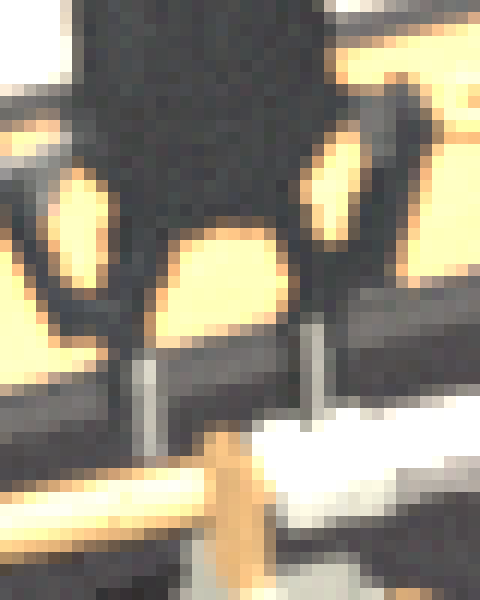

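```bash
python3 -m crank '[{"angular":[0,0,0],"delta_pos":[0,0,0.1],"gripper":0.5},{"angular":[0,0,0],"delta_pos":[0,0,0],"gripper":0.3},{"angular":[0,0,0],"delta_pos":[0,0,0],"gripper":0.1},{"angular":[0,0,0],"delta_pos":[0,0,0],"gripper":0.0},{"angular":[0,0,0],"delta_pos":[0,0,0],"gripper":0.0},{"angular":[0,0,0],"delta_pos":[0,0,0],"gripper":0.0}]'; python3 - <<'E'
from h import *
im=grab_frame("side")[:,:,::-1][150:200,190:230]
im=np.clip(im.astype(float)*1.8,0,255).astype(np.uint8)
cv2.imwrite("pics/s10.png",cv2.resize(im,None,fx=12,fy=12,interpolation=cv2.INTER_NEAREST))
E
```

```text
time: 7.55
tool_pos: [0.4255, 0.2814, 0.1156]
tool_rot: [0.0, 0.747, 0.665, 0.0]
contact_force: [0.0, -0.2, 0.7]
gripper_width: 0.003
```

```bash
sleep 1
```

```text
(no output)
```

View pics/s10.png

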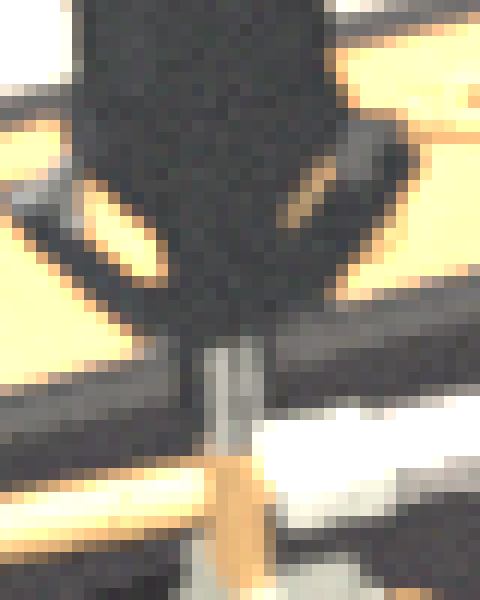

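The jaws shut on air at the stated height. In the side crop the shut tips end at (235,448), just above the grip top. So the real fingertips sit about 30 mm higher than the stated TCP offset implies. I open, go deeper in steps and watch the force.

```bash
python3 -m crank '[{"angular":[0,0,0],"delta_pos":[0,0,-0.2],"gripper":0.5},{"angular":[0,0,0],"delta_pos":[0,0,0],"gripper":0.5},{"angular":[0,0,0],"delta_pos":[0,0,0],"gripper":0.5},{"angular":[0,0,0],"delta_pos":[0,0,0.4],"gripper":0.5},{"angular":[0,0,0],"delta_pos":[0,0,0.3],"gripper":0.5},{"angular":[0,0,0],"delta_pos":[0,0,0.2],"gripper":0.5},{"angular":[0,0,0],"delta_pos":[0,0,0],"gripper":0.5}]'; python3 - <<'E'
from h import *
im=grab_frame("side")[:,:,::-1][150:210,190:240]
im=np.clip(im.astype(float)*1.8,0,255).astype(np.uint8)
cv2.imwrite("pics/s11.png",cv2.resize(im,None,fx=10,fy=10,interpolation=cv2.INTER_NEAREST))
save("top","t11",(140,180,260,290),5)
E
```

```text
time: 8.48
tool_pos: [0.4248, 0.2811, 0.0934]
tool_rot: [-0.0, 0.747, 0.665, -0.001]
contact_force: [-1.1, -0.1, -0.1]
gripper_width: 0.499
```

```bash
sleep 1
```

```text
(no output)
```

View pics/s11.png

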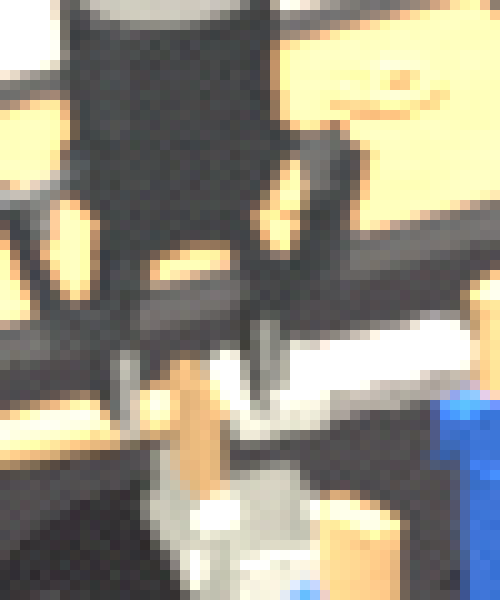

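View pics/t11.png

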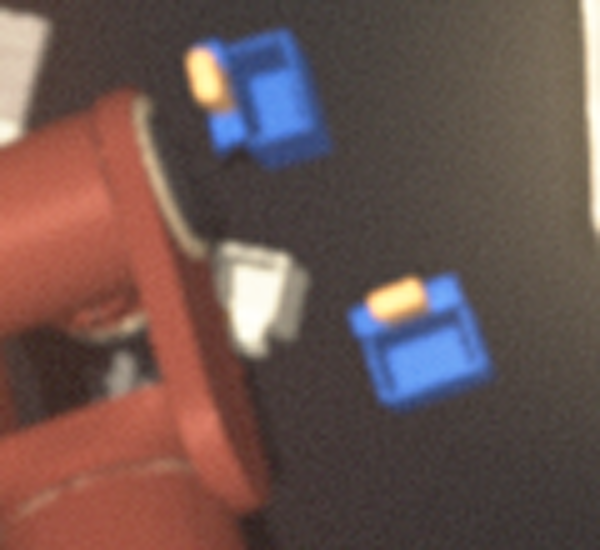

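```bash
python3 -m crank '[{"angular":[0,0,0],"delta_pos":[0,0,0.3],"gripper":0.5},{"angular":[0,0,0],"delta_pos":[0,0,0],"gripper":0.3},{"angular":[0,0,0],"delta_pos":[0,0,0],"gripper":0.1},{"angular":[0,0,0],"delta_pos":[0,0,0],"gripper":0.0},{"angular":[0,0,0],"delta_pos":[0,0,0],"gripper":0.0},{"angular":[0,0,0],"delta_pos":[0,0,0],"gripper":0.0}]'; python3 - <<'E'
from h import *
im=grab_frame("side")[:,:,::-1][150:210,190:240]
im=np.clip(im.astype(float)*1.8,0,255).astype(np.uint8)
cv2.imwrite("pics/s12.png",cv2.resize(im,None,fx=10,fy=10,interpolation=cv2.INTER_NEAREST))
E
```

```text
time: 9.32
tool_pos: [0.4253, 0.2813, 0.0854]
tool_rot: [-0.0, 0.747, 0.665, -0.0]
contact_force: [0.1, -0.2, -2.2]
gripper_width: 0.13
```

```bash
sleep 1
```

```text
(no output)
```

View pics/s12.png

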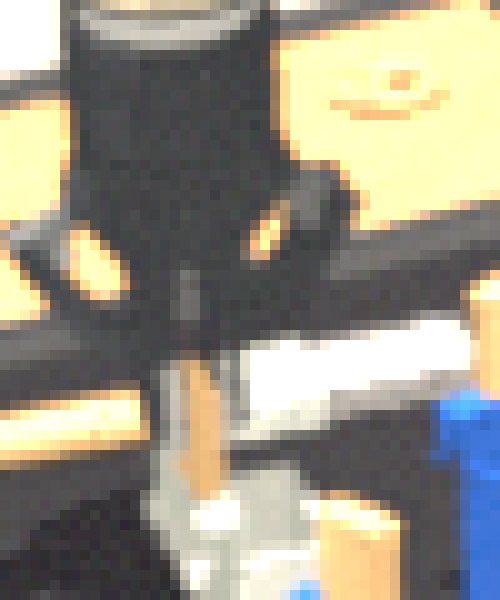

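Grasped: the width holds at 0.13, about 11–12 mm. While lifting, I measure the two fittings along the rim.

```bash
python3 -m crank '[{"angular":[0,0,0],"delta_pos":[0,0,-0.3],"gripper":0.0},{"angular":[0,0,0],"delta_pos":[0,0,-0.6],"gripper":0.0},{"angular":[0,0,0],"delta_pos":[0,0,-0.9],"gripper":0.0},{"angular":[0,0,0],"delta_pos":[0,0,-0.9],"gripper":0.0},{"angular":[0,0,0],"delta_pos":[0,0,-0.9],"gripper":0.0},{"angular":[0,0,0],"delta_pos":[0,0,-0.9],"gripper":0.0},{"angular":[0,0,0],"delta_pos":[0,0,-0.7],"gripper":0.0},{"angular":[0,0,0],"delta_pos":[0,0,0],"gripper":0.0}]'; python3 - <<'E'
from fit import *
f=json.load(open("f.json"));tub=f["tub"]; print(tub)
def inv(xy):
    c,s=np.cos(tub[2]),np.sin(tub[2]);d=np.array(xy)-tub[:2];return np.array([c*d[0]+s*d[1],-s*d[0]+c*d[1]])*1000
for n,z,p in (("side",.144,un([(88,132)],(245,190),5)[0]),("top",.144,un([(177,500)],(250,140),6)[0]),("side",.146,un([(320,304)],(245,190),5)[0]),("top",.146,un([(682,468)],(250,140),6)[0])):
    print(n,z,inv(atz(n,p,z)).round(1))
W=wire(tub,TW)
ST=[(l,(255,0,255)) for y in (-130,-115) for l in box(-119.5,-95.5,y-6,y+6,102,146)]
save("side",("s13","pics/side0.png"),(245,190,375,300),5,W+wire(tub,ST))
save("top",("t13","pics/top0.png"),(250,140,380,235),6,W+wire(tub,ST))
save("side","s14",(150,80,300,230),4)
save("top","t14",(140,160,300,300),4)
E
```

```text
time: 10.38
tool_pos: [0.4266, 0.282, 0.2446]
tool_rot: [0.001, 0.747, 0.665, 0.002]
contact_force: [0.4, 0.1, -2.5]
gripper_width: 0.132
[0.6137910724701069, -0.08038205367491215, 0.12763878773907053, -0.00044335297842398836]
side 0.144 [-106.9  105.3]
top 0.144 [-110.3  104.8]
side 0.146 [-105.  -126.9]
top 0.146 [-108.8 -123.7]
```

```bash
sleep 1
```

```text
(no output)
```

View pics/s13.png

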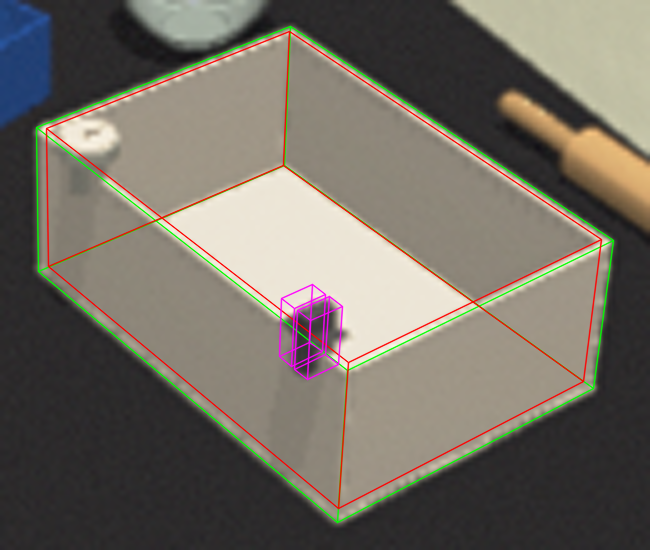

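View pics/t13.png

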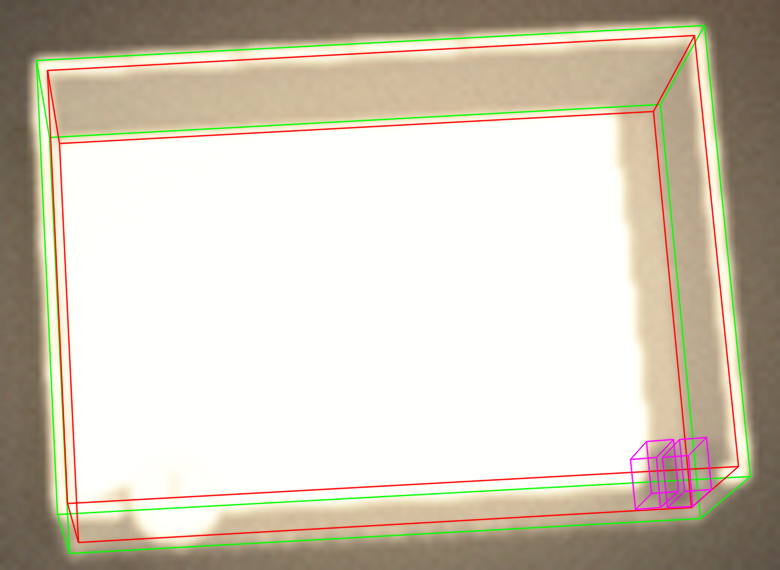

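View pics/s14.png

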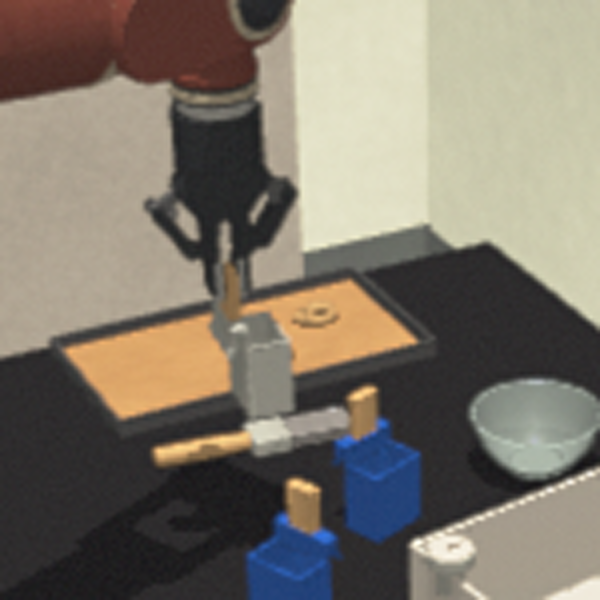

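View pics/t14.png

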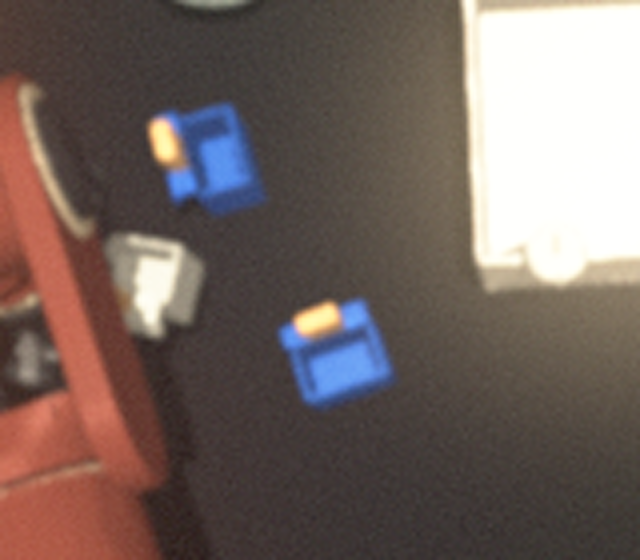

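```bash
python3 - <<'E'
from fit import *
# predicted held: grip centre xy = tool xy
s=state();p=s["tool_pos"]
yaw=-.117;c,sn=np.cos(yaw),np.sin(yaw)
h=[p[0]+.023*c,p[1]+.023*sn,yaw,.158]
print(h)
W=wire(h,HW)
save("side","s15",(190,135,240,195),10,W)
save("top","t15",(155,205,205,255),11,W)
E
```

```text
[np.float64(0.4480370541000977), np.float64(0.27861606651658694), -0.117, 0.158]
```

```bash
sleep 1
```

```text
(no output)
```

View pics/s15.png

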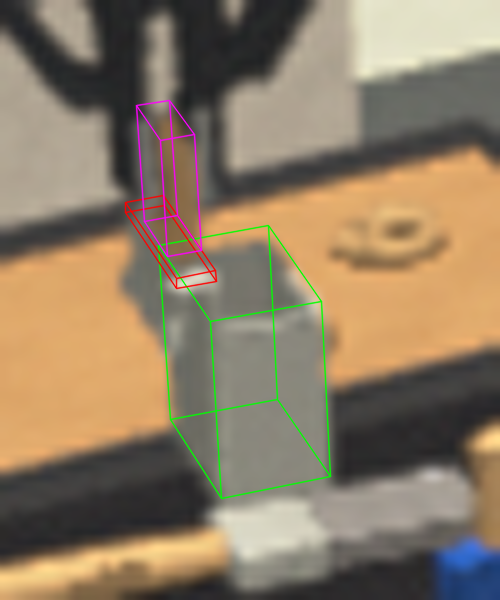

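View pics/t15.png

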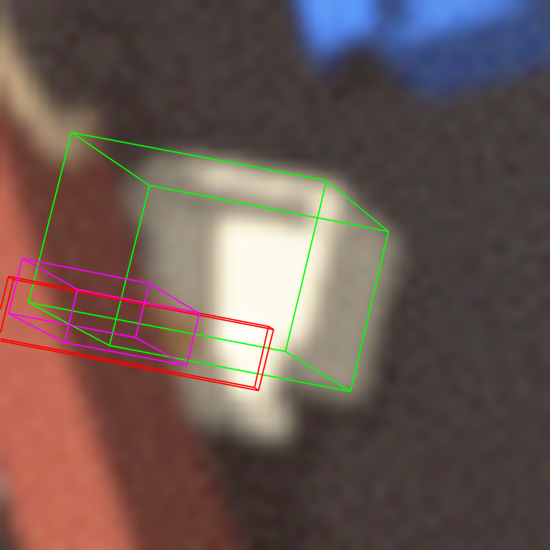

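```bash
python3 - <<'E'
from fit import *
for n,b,f,nm in (("side",(190,130,240,195),12,"s16"),("top",(155,205,215,255),12,"t16")):
    im=grab_frame(n)[:,:,::-1]; x0,y0,x1,y1=b
    im=np.clip(im[y0:y1,x0:x1].astype(float)*1.5,0,255).astype(np.uint8)
    a=cv2.resize(im,None,fx=f,fy=f,interpolation=cv2.INTER_CUBIC)
    if a.shape[0]>600 and n=="side": a=a[180:]
    cv2.imwrite(f"pics/{nm}.png",a)
E
sleep 1
```

```text
(no output)
```

View pics/s16.png

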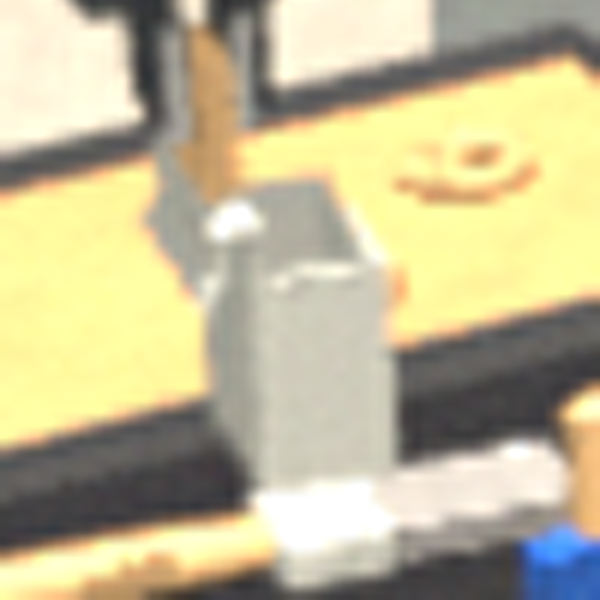

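View pics/t16.png

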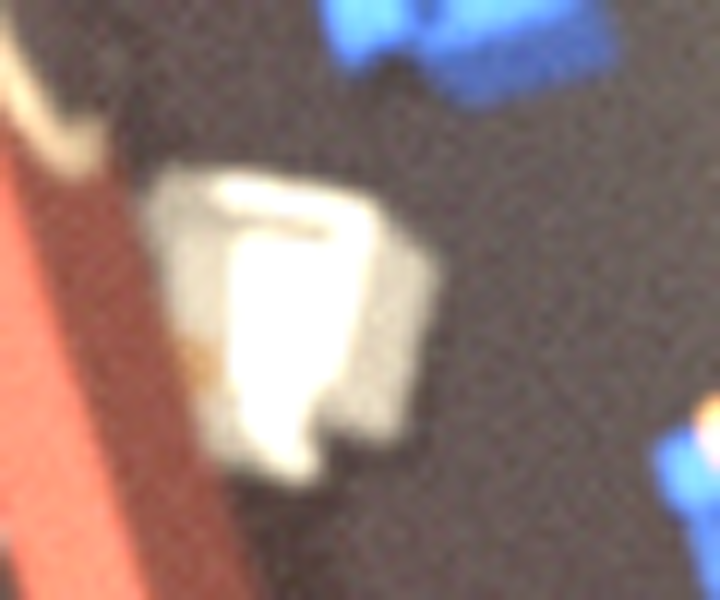

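```bash
python3 - <<'E'
from fit import *
s=state();p=s["tool_pos"]
side=("side",[[20,30,70],[20,-30,70],[20,-30,0],[-20,-30,0]],un([(328,180),(385,268),(393,478),(262,490)],(190,145),12))
top=("top",[[20,-30,70],[20,-30,0],[-20,-30,0]],un([(380,205),(440,262),(400,440)],(155,205),12))
for d in ([side,top],[side],[top]):
    x,r=fit(d,[.448,.278,-.117,.15]);print(x.round(4),r.round(1).tolist())
    c,sn=np.cos(x[2]),np.sin(x[2]); print(" grip-tool",(np.array([x[0]-.023*c,x[1]-.023*sn,x[3]+.111])-p).round(4))
    if len(d)==2: W=wire(x,HW)
save("side","s17",(190,135,240,195),10,W)
save("top","t17",(155,205,205,255),11,W)
E
```

```text
[ 0.4474  0.2759 -0.1447  0.1519] [[-0.0, -0.5], [0.1, -0.2], [0.4, -0.1], [0.3, 0.9], [-0.3, 0.5], [0.3, 0.2], [-0.2, -0.2]]
 grip-tool [-0.0002 -0.0019  0.023 ]
[ 0.467   0.3226 -0.1693  0.1238] [[0.1, -0.1], [-0.2, 0.1], [-0.0, -0.4], [0.1, 0.4]]
 grip-tool [ 0.0195  0.0454 -0.0051]
[ 0.4443  0.2707 -0.1286  0.1735] [[-0.4, 0.1], [0.4, -0.0], [0.0, -0.1]]
 grip-tool [-0.0033 -0.0074  0.0446]
```

```bash
sleep 1
```

```text
(no output)
```

View pics/s17.png

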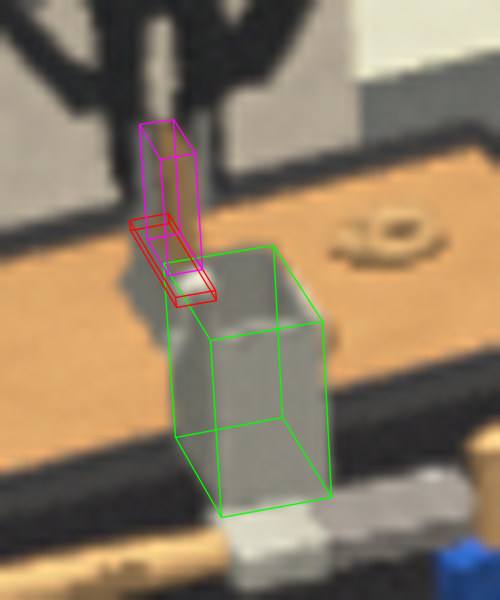

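View pics/t17.png

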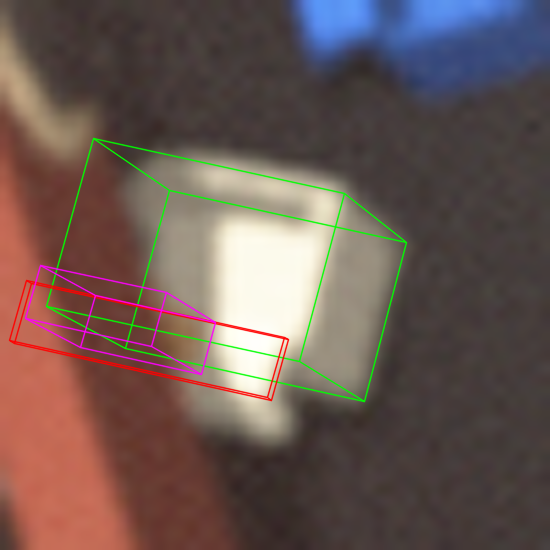

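```bash
cat >> fit.py <<'E'
from scipy.spatial.transform import Rotation as Ro
G=np.array([-23,0,111.])
def T6(q,L):
    # q: grip centre xyz, yaw, roll(x), pitch(y)
    R=Ro.from_euler("ZYX",[q[3],q[5],q[4]]).as_matrix()
    return np.array(q[:3])+((np.array(L,float)-G)/1000)@R.T
def fit6(data,q0,prior,sig):
    def r(q): return np.concatenate([(proj(n,T6(q,L))-px).ravel()/.5 for n,L,px in data]+[(q-prior)/sig])
    s=least_squares(r,q0); return s.x,r(s.x)
def wire6(q,W): return [(T6(q,l),c) for l,c in W]
E
python3 - <<'E'
from fit import *
s=state();p=s["tool_pos"]
side=("side",[[20,30,70],[20,-30,70],[20,-30,0],[-20,-30,0],[-23,-14,89],[-24,-30,89]],un([(328,180),(385,268),(393,478),(262,490),(218,195),(232,212)],(190,145),12))
top=("top",[[20,-30,70],[20,-30,0],[-20,-30,0]],un([(380,205),(440,262),(400,440)],(155,205),12))
pr=np.array([p[0],p[1],.269,-.117,0,0])
q,r=fit6([side,top],pr,pr,np.array([.001,.005,.02,.05,.15,.03]))
print(q.round(4),(q[:3]-p).round(4));print((r[:18]*.5).reshape(-1,2).round(1).tolist())
W=wire6(q,HW)
save("side","s18",(190,135,240,195),10,W)
save("top","t18",(155,205,205,255),11,W)
E
```

```text
[ 0.4254  0.2804  0.2648 -0.1475 -0.021   0.0132] [ 0.0004 -0.0008  0.0244]
[[-0.0, -0.7], [0.1, -0.7], [0.2, -0.4], [0.1, 0.4], [0.4, 0.3], [0.2, 0.9], [-0.6, 0.3], [0.4, 0.5], [-0.1, 0.1]]
```

```bash
sleep 1
```

```text
(no output)
```

View pics/s18.png

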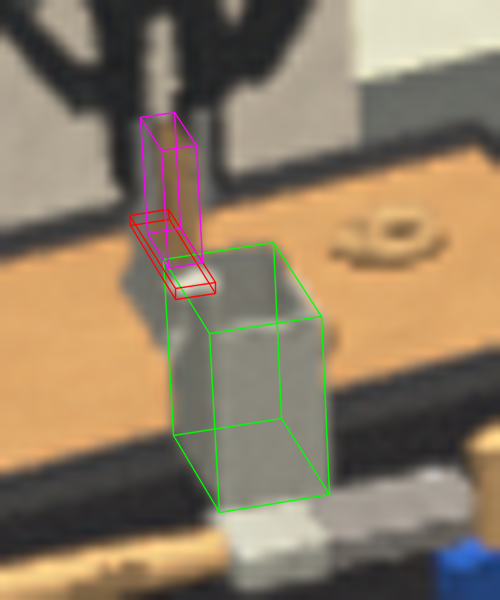

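View pics/t18.png

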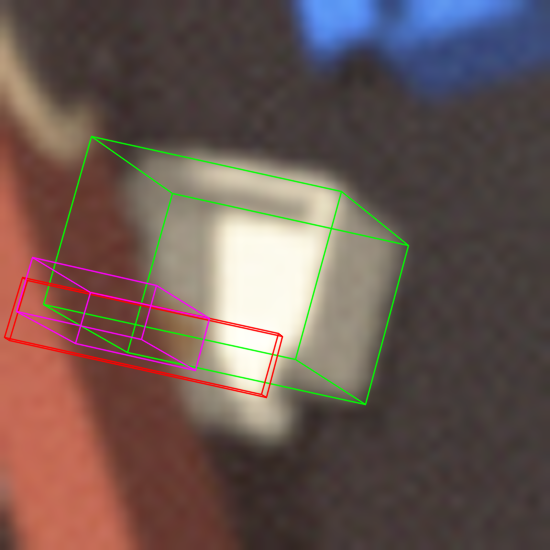

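The held holder fits the picture with its grip centre at the tool's xy and about 24 mm above the reported TCP. I use that offset, raise and carry to above the near rim.

```bash
python3 -m crank '[{"angular":[0,0,0],"delta_pos":[0,0,-0.7],"gripper":0.0},{"angular":[0,0,0],"delta_pos":[-0.4,0.137,0],"gripper":0.0},{"angular":[0,0,0],"delta_pos":[-0.8,0.273,0],"gripper":0.0},{"angular":[0,0,0],"delta_pos":[-0.8,0.273,0],"gripper":0.0},{"angular":[0,0,0],"delta_pos":[-0.8,0.273,0],"gripper":0.0},{"angular":[0,0,0],"delta_pos":[-0.8,0.273,0],"gripper":0.0},{"angular":[0,0,0],"delta_pos":[-0.8,0.273,0],"gripper":0.0},{"angular":[0,0,0],"delta_pos":[-0.8,0.273,0],"gripper":0.0},{"angular":[0,0,0],"delta_pos":[-0.8,0.273,0],"gripper":0.0},{"angular":[0,0,0],"delta_pos":[-0.8,0.273,0],"gripper":0.0},{"angular":[0,0,0],"delta_pos":[-0.8,0.273,0],"gripper":0.0},{"angular":[0,0,0],"delta_pos":[-0.8,0.273,0],"gripper":0.0}]'
python3 -m crank '[{"angular":[0,0,0],"delta_pos":[-0.8,0.273,0],"gripper":0.0},{"angular":[0,0,0],"delta_pos":[-0.8,0.273,0],"gripper":0.0},{"angular":[0,0,0],"delta_pos":[-0.8,0.273,0],"gripper":0.0},{"angular":[0,0,0],"delta_pos":[-0.8,0.273,0],"gripper":0.0},{"angular":[0,0,0],"delta_pos":[-0.8,0.273,0],"gripper":0.0},{"angular":[0,0,-0.9],"delta_pos":[0,0,0],"gripper":0.0},{"angular":[0,0,-0.9],"delta_pos":[0,0,0],"gripper":0.0},{"angular":[0,0,-0.9],"delta_pos":[0,0,0],"gripper":0.0},{"angular":[0,0,-0.1],"delta_pos":[0,0,0],"gripper":0.0},{"angular":[0,0,0],"delta_pos":[0,0,0],"gripper":0.0}]'
python3 go.py .5095 -.1039 .265 .1276
python3 - <<'E'
from h import *
save("top","t20",(240,130,390,250),5)
save("side","s20",(230,100,380,250),4)
E
```

```text
time: 12.38
tool_pos: [0.4816, 0.0195, 0.2631]
tool_rot: [0.001, 0.747, 0.664, 0.0]
contact_force: [-0.1, 0.2, -2.2]
gripper_width: 0.128
time: 13.62
tool_pos: [0.508, -0.1032, 0.2627]
tool_rot: [0.0, 0.661, 0.75, -0.0]
contact_force: [-0.9, 0.2, -1.7]
gripper_width: 0.129
t 13.62 pos [ 0.508  -0.1032  0.2627] F [-0.9  0.2 -1.7] w 0.129 q6 -0.47
world d [ 0.0015 -0.0007  0.0023] shift units now-axes [-0.028  0.045 -0.075] after-turn axes [-0.028  0.045 -0.075] turn units [ 0.    0.   -0.02]
```

```bash
sleep 1
```

```text
(no output)
```

View pics/t20.png

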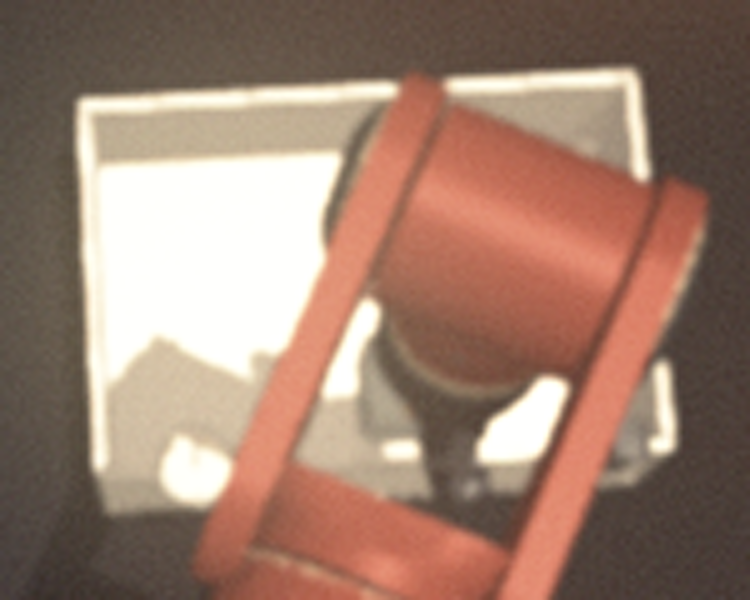

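View pics/s20.png

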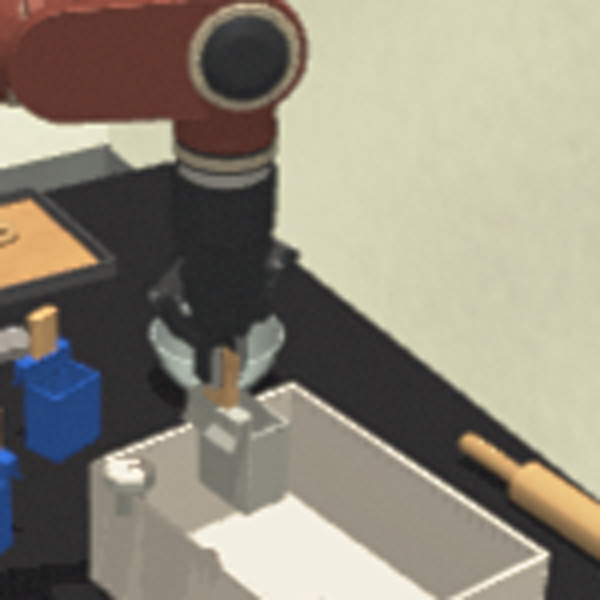

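```bash
python3 - <<'E'
from fit import *
s=state();p=s["tool_pos"]
f=json.load(open("f.json"))
q=[p[0],p[1],p[2]+.0244,.1276,0,0]
W=wire6(q,HW)
save("side","s21",(265,170,325,235),9,W)
save("side","s21n",(265,170,325,235),9)
save("top","t21",(300,180,350,235),11,W+wire(f["tub"],TW))
E
sleep 1
```

```text
(no output)
```

View pics/s21.png

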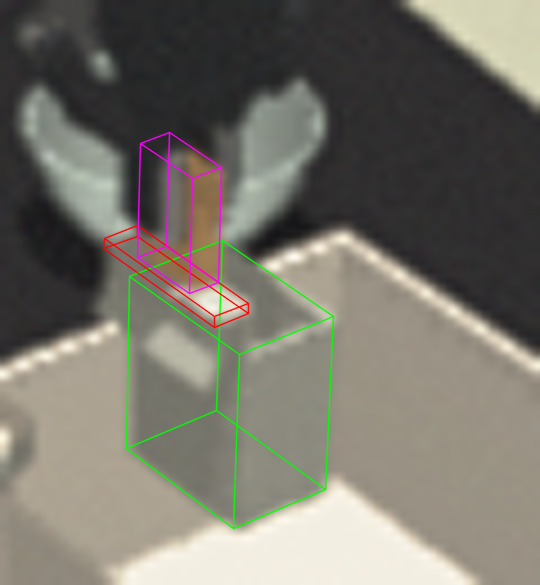

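View pics/s21n.png

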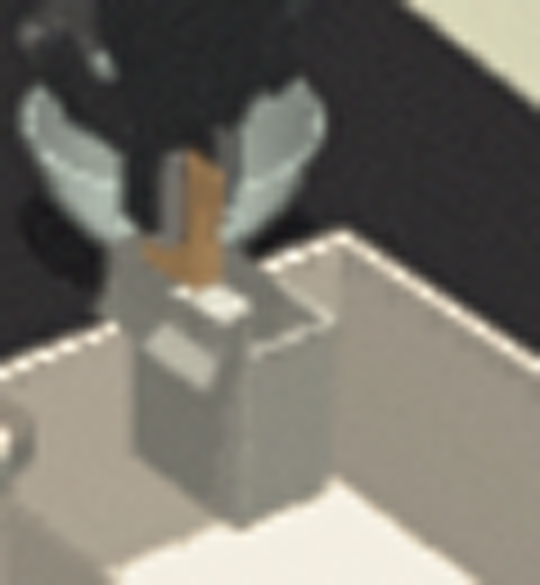

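View pics/t21.png

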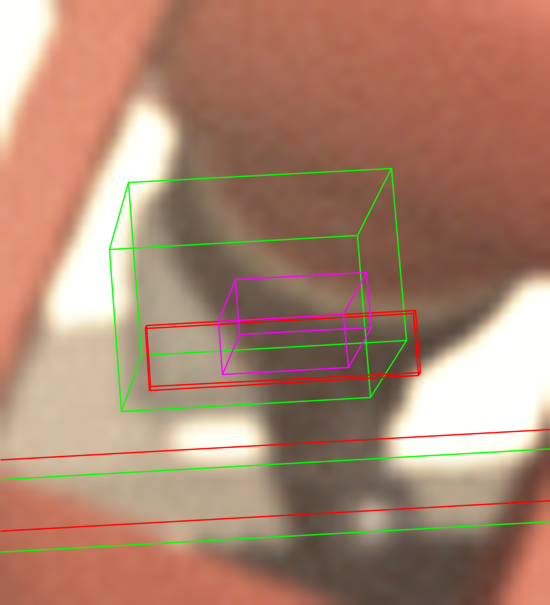

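```bash
python3 - <<'E'
from fit import *
s=state();p=s["tool_pos"]
side=("side",[[20,-30,70],[20,-30,0],[-20,-30,0],[-20,30,0],[-20,-30,70],[-29,-30,89]],un([(333,318),(328,487),(243,526),(135,455),(247,350),(212,320)],(265,170),9))
pr=np.array([p[0],p[1],p[2]+.0244,.1276,0,0])
for sg in ([.005,.003,.002,.05,.0001,.0001],[.005,.003,.003,.05,.05,.05]):
    q,r=fit6([side],pr,pr,np.array(sg))
    print(q.round(4),(q-pr).round(4));print((r[:12]*.5).reshape(-1,2).round(1).tolist())
print([proj("side",np.array(pr[:3])+d)[0]-proj("side",pr[:3])[0] for d in ([.01,0,0],[0,.01,0],[0,0,.01])])
E
```

```text
[ 0.5093 -0.1032  0.2866  0.1237 -0.     -0.    ] [ 0.0012 -0.0003 -0.0003 -0.0039 -0.     -0.    ]
[[0.4, -0.1], [0.1, 0.3], [-0.7, 0.3], [-0.6, -0.7], [-0.5, 0.6], [1.2, -0.5]]
[ 0.5069 -0.1026  0.2862  0.1303 -0.0232 -0.0243] [-0.0013  0.0003 -0.0007  0.0027 -0.0232 -0.0243]
[[0.1, -0.4], [0.5, 0.1], [-0.2, 0.4], [-0.2, -0.3], [-0.8, 0.6], [0.7, -0.5]]
[array([ 2.90227296, -0.83954227]), array([-1.70783967, -1.53828939]), array([ 0.07366668, -2.90015836])]
```

```bash
python3 -m crank '[{"angular":[0,0,0],"delta_pos":[-0.03,0.115,0.4],"gripper":0.0},{"angular":[0,0,0],"delta_pos":[0,0,0.6],"gripper":0.0},{"angular":[0,0,0],"delta_pos":[0,0,0.5],"gripper":0.0},{"angular":[0,0,0],"delta_pos":[0,0,0.3],"gripper":0.0},{"angular":[0,0,0],"delta_pos":[0,0,0.2],"gripper":0.0},{"angular":[0,0,0],"delta_pos":[0,0,0.2],"gripper":0.0},{"angular":[0,0,0],"delta_pos":[0,0,0],"gripper":0.0}]'
python3 go.py .5115 -.1036 .1216 .1276
```

```text
time: 14.75
tool_pos: [0.5116, -0.1033, 0.1962]
tool_rot: [-0.0, 0.661, 0.751, -0.0]
contact_force: [0.1, -0.7, -2.5]
gripper_width: 0.129
t 14.75 pos [ 0.5116 -0.1033  0.1962] F [ 0.1 -0.7 -2.5] w 0.129 q6 -0.47
world d [-0.0001 -0.0003 -0.0746] shift units now-axes [-0.011 -0.003  2.488] after-turn axes [-0.01  -0.004  2.488] turn units [-0. -0. -0.]
```

```bash
python3 -m crank '[{"angular":[0,0,0],"delta_pos":[0,0,0.4],"gripper":0.0},{"angular":[0,0,0],"delta_pos":[0,0,0.4],"gripper":0.0},{"angular":[0,0,0],"delta_pos":[0,0,0.4],"gripper":0.0},{"angular":[0,0,0],"delta_pos":[0,0,0.2],"gripper":0.0},{"angular":[0,0,0],"delta_pos":[0,0,0],"gripper":0.0}]'
python3 - <<'E'
from fit import *
f=json.load(open("f.json"))
s=state();p=s["tool_pos"]
W=wire6([p[0],p[1],p[2]+.0244,.1276,0,0],HW)
save("side","s22",(255,190,335,270),7)
save("side","s22w",(255,190,335,270),7,W+wire(f["tub"],TW))
E
```

```text
time: 15.38
tool_pos: [0.5113, -0.1032, 0.1536]
tool_rot: [-0.001, 0.661, 0.751, -0.0]
contact_force: [0.7, 0.4, -1.4]
gripper_width: 0.129
```

```bash
sleep 1
```

```text
(no output)
```

View pics/s22.png

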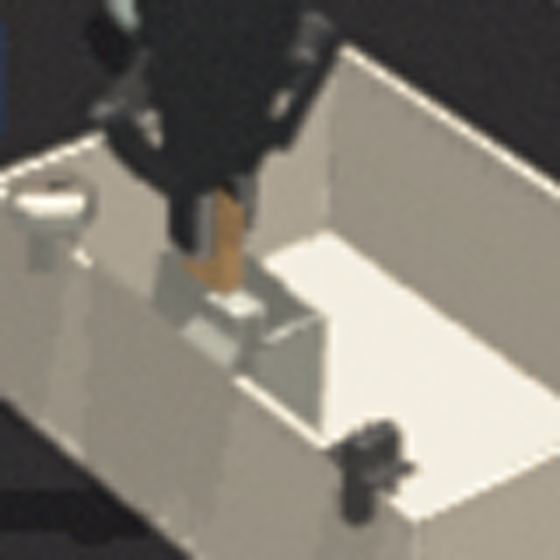

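View pics/s22w.png

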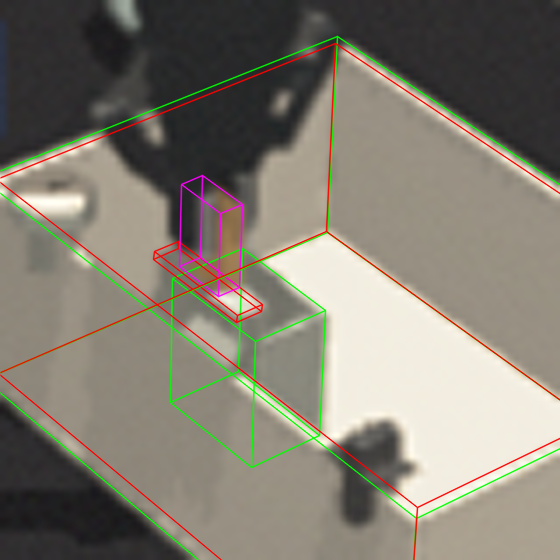

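```bash
python3 -m crank '[{"angular":[0,0,0],"delta_pos":[0,0,0.2],"gripper":0.0},{"angular":[0,0,0],"delta_pos":[0,0,0.15],"gripper":0.0},{"angular":[0,0,0],"delta_pos":[0,0,0.1],"gripper":0.0},{"angular":[0,0,0],"delta_pos":[0,0,0.0],"gripper":0.0}]'
python3 -m crank '[{"angular":[0,0,0],"delta_pos":[0,0,0.1],"gripper":0.0},{"angular":[0,0,0],"delta_pos":[0,0,0.0],"gripper":0.0}]'
python3 -m crank '[{"angular":[0,0,0],"delta_pos":[0,0,0.1],"gripper":0.0},{"angular":[0,0,0],"delta_pos":[0,0,0.0],"gripper":0.0}]'
```

```text
time: 15.98
tool_pos: [0.5114, -0.1032, 0.1405]
tool_rot: [-0.0, 0.661, 0.751, -0.0]
contact_force: [0.8, -0.4, -2.0]
gripper_width: 0.13
time: 16.23
tool_pos: [0.5115, -0.1032, 0.1377]
tool_rot: [-0.0, 0.661, 0.751, -0.0]
contact_force: [0.5, -0.1, -1.4]
gripper_width: 0.129
time: 16.48
tool_pos: [0.5115, -0.1033, 0.1347]
tool_rot: [-0.0, 0.661, 0.751, -0.0]
contact_force: [0.1, -0.4, -2.5]
gripper_width: 0.132
```

```bash
python3 -m crank '[{"angular":[0,0,0],"delta_pos":[0,0,0.1],"gripper":0.0},{"angular":[0,0,0],"delta_pos":[0,0,0.0],"gripper":0.0}]'
python3 -m crank '[{"angular":[0,0,0],"delta_pos":[0,0,0.1],"gripper":0.0},{"angular":[0,0,0],"delta_pos":[0,0,0.0],"gripper":0.0}]'
python3 -m crank '[{"angular":[0,0,0],"delta_pos":[0,0,0.08],"gripper":0.0},{"angular":[0,0,0],"delta_pos":[0,0,0.0],"gripper":0.0}]'
```

```text
time: 16.73
tool_pos: [0.5113, -0.1035, 0.1322]
tool_rot: [-0.0, 0.661, 0.751, -0.001]
contact_force: [-3.0, -1.4, 2.2]
gripper_width: 0.127
time: 16.98
tool_pos: [0.5111, -0.1033, 0.1285]
tool_rot: [-0.001, 0.661, 0.751, -0.001]
contact_force: [-4.0, -1.4, 0.6]
gripper_width: 0.128
time: 17.23
tool_pos: [0.511, -0.1032, 0.1258]
tool_rot: [-0.001, 0.661, 0.751, -0.0]
contact_force: [-4.7, -0.8, -0.9]
gripper_width: 0.13
```

```bash
python3 -m crank '[{"angular":[0,0,0],"delta_pos":[0,-0.05,0],"gripper":0.0},{"angular":[0,0,0],"delta_pos":[0,0,0],"gripper":0.0}]'
python3 -m crank '[{"angular":[0,0,0],"delta_pos":[0,-0.01,0.06],"gripper":0.0},{"angular":[0,0,0],"delta_pos":[0,0,0.0],"gripper":0.0}]'
python3 -m crank '[{"angular":[0,0,0],"delta_pos":[0,0,0.06],"gripper":0.0},{"angular":[0,0,0],"delta_pos":[0,0,0.0],"gripper":0.0}]'
```

```text
time: 17.48
tool_pos: [0.5108, -0.1034, 0.1268]
tool_rot: [0.001, 0.661, 0.751, 0.001]
contact_force: [-0.4, -0.1, -1.1]
gripper_width: 0.129
time: 17.73
tool_pos: [0.5101, -0.1035, 0.1248]
tool_rot: [0.0, 0.661, 0.751, 0.0]
contact_force: [-0.5, 0.4, -1.4]
gripper_width: 0.129
time: 17.98
tool_pos: [0.5099, -0.1035, 0.1228]
tool_rot: [-0.0, 0.661, 0.751, 0.0]
contact_force: [-0.1, -0.1, -1.4]
gripper_width: 0.127
```

```bash
python3 -m crank '[{"angular":[0,0,0],"delta_pos":[0,0,0.04],"gripper":0.0},{"angular":[0,0,0],"delta_pos":[0,0,0.0],"gripper":0.0}]'
python3 -m crank '[{"angular":[0,0,0],"delta_pos":[0,0,0.04],"gripper":0.0},{"angular":[0,0,0],"delta_pos":[0,0,0.0],"gripper":0.0}]'
python3 -m crank '[{"angular":[0,0,0],"delta_pos":[0,0,0.03],"gripper":0.0},{"angular":[0,0,0],"delta_pos":[0,0,0.0],"gripper":0.0}]'
```

```text
time: 18.23
tool_pos: [0.5098, -0.1035, 0.1217]
tool_rot: [-0.0, 0.661, 0.751, -0.0]
contact_force: [0.1, -0.8, -1.5]
gripper_width: 0.126
time: 18.48
tool_pos: [0.5098, -0.1035, 0.1205]
tool_rot: [-0.0, 0.661, 0.751, -0.0]
contact_force: [-0.6, 0.3, -2.6]
gripper_width: 0.132
time: 18.73
tool_pos: [0.51, -0.1036, 0.1203]
tool_rot: [0.0, 0.661, 0.751, 0.0]
contact_force: [-1.7, 1.0, 2.2]
gripper_width: 0.131
```

```bash
python3 -m crank '[{"angular":[0,0,0],"delta_pos":[0,0,0.02],"gripper":0.0},{"angular":[0,0,0],"delta_pos":[0,0,0.0],"gripper":0.0}]'
python3 - <<'E'
from fit import *
s=state();p=s["tool_pos"]
W=wire6([p[0],p[1],p[2]+.0254,.1276,0,0],HW)
save("side","s23",(260,190,330,260),8)
save("side","s23w",(260,190,330,260),8,W)
E
```

```text
time: 18.98
tool_pos: [0.51, -0.1036, 0.1202]
tool_rot: [0.0, 0.661, 0.751, -0.0]
contact_force: [-3.7, 1.0, 5.9]
gripper_width: 0.126
```

```bash
sleep 1
```

```text
(no output)
```

View pics/s23.png

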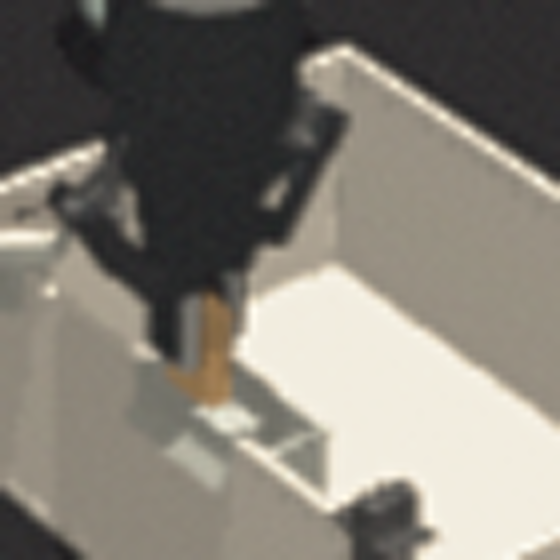

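View pics/s23w.png

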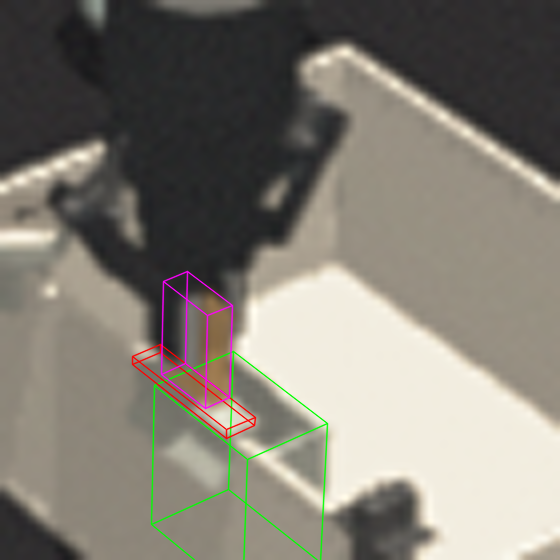

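Seated: contact starts at tool z ≈ 0.1203, the lip is outside the wall at crop (195,460), and the pocket is inside. The rim coordinate is about −10 mm, midway between the fittings. Next I slide towards the stop with light downforce.

```bash
python3 -m crank '[{"angular":[0,0,0],"delta_pos":[-0.15,0,0],"gripper":0.0},{"angular":[0,0,0],"delta_pos":[-0.2,0,0],"gripper":0.0},{"angular":[0,0,0],"delta_pos":[-0.15,0,0],"gripper":0.0},{"angular":[0,0,0],"delta_pos":[0,0,0.0],"gripper":0.0}]'
```

```text
time: 19.58
tool_pos: [0.5127, -0.1181, 0.1203]
tool_rot: [0.0, 0.661, 0.751, 0.001]
contact_force: [-0.6, 2.8, 5.3]
gripper_width: 0.13
```

```bash
python3 -m crank '[{"angular":[0,0,0],"delta_pos":[-0.2,0,0],"gripper":0.0},{"angular":[0,0,0],"delta_pos":[-0.25,0,0],"gripper":0.0},{"angular":[0,0,0],"delta_pos":[-0.2,0,0],"gripper":0.0},{"angular":[0,0,0],"delta_pos":[0,0,0.0],"gripper":0.0}]'
python3 -m crank '[{"angular":[0,0,0],"delta_pos":[-0.2,0,0],"gripper":0.0},{"angular":[0,0,0],"delta_pos":[-0.2,0,0],"gripper":0.0},{"angular":[0,0,0],"delta_pos":[-0.2,0,0],"gripper":0.0},{"angular":[0,0,0],"delta_pos":[0,0,0.0],"gripper":0.0}]'
python3 - <<'E'
from fit import *
save("side","s24",(260,195,340,275),7)
E
```

```text
time: 20.08
tool_pos: [0.5153, -0.1377, 0.1203]
tool_rot: [0.001, 0.661, 0.751, 0.001]
contact_force: [0.1, 4.2, 4.7]
gripper_width: 0.126
time: 20.58
tool_pos: [0.5175, -0.1556, 0.1203]
tool_rot: [0.001, 0.661, 0.751, 0.001]
contact_force: [-0.5, 3.0, 4.2]
gripper_width: 0.127
```

```bash
sleep 1
```

```text
(no output)
```

View pics/s24.png

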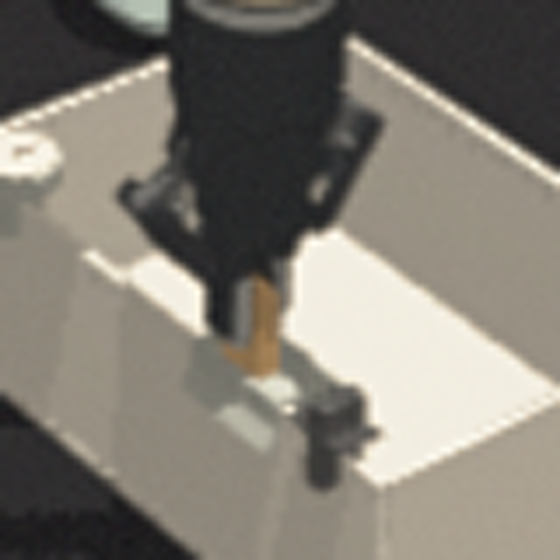

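```bash
python3 -m crank '[{"angular":[0,0,0],"delta_pos":[-0.2,0,0.01],"gripper":0.0},{"angular":[0,0,0],"delta_pos":[-0.2,0,0],"gripper":0.0},{"angular":[0,0,0],"delta_pos":[0,0,0.0],"gripper":0.0}]'
python3 -m crank '[{"angular":[0,0,0],"delta_pos":[-0.1,0,0],"gripper":0.0},{"angular":[0,0,0],"delta_pos":[-0.1,0,0],"gripper":0.0},{"angular":[0,0,0],"delta_pos":[0,0,0.0],"gripper":0.0}]'
```

```text
time: 21.0
tool_pos: [0.519, -0.167, 0.1203]
tool_rot: [0.0, 0.661, 0.751, 0.001]
contact_force: [-2.1, 4.8, 6.9]
gripper_width: 0.126
time: 21.38
tool_pos: [0.5197, -0.1725, 0.1203]
tool_rot: [-0.0, 0.661, 0.751, 0.001]
contact_force: [-1.7, 5.8, 7.7]
gripper_width: 0.125
```

```bash
python3 -m crank '[{"angular":[0,0,0],"delta_pos":[-0.1,0,-0.01],"gripper":0.0},{"angular":[0,0,0],"delta_pos":[0,0,0.0],"gripper":0.0}]'
python3 -m crank '[{"angular":[0,0,0],"delta_pos":[-0.08,0,0],"gripper":0.0},{"angular":[0,0,0],"delta_pos":[0,0,0.0],"gripper":0.0}]'
python3 - <<'E'
from fit import *
save("side","s25",(275,215,335,275),9)
E
```

```text
time: 21.62
tool_pos: [0.5202, -0.1759, 0.1203]
tool_rot: [0.0, 0.661, 0.751, 0.001]
contact_force: [-0.8, 4.6, 6.5]
gripper_width: 0.129
time: 21.88
tool_pos: [0.5204, -0.1782, 0.1203]
tool_rot: [0.0, 0.661, 0.751, 0.001]
contact_force: [-0.0, 4.6, 5.2]
gripper_width: 0.129
```

```bash
sleep 1
```

```text
(no output)
```

View pics/s25.png

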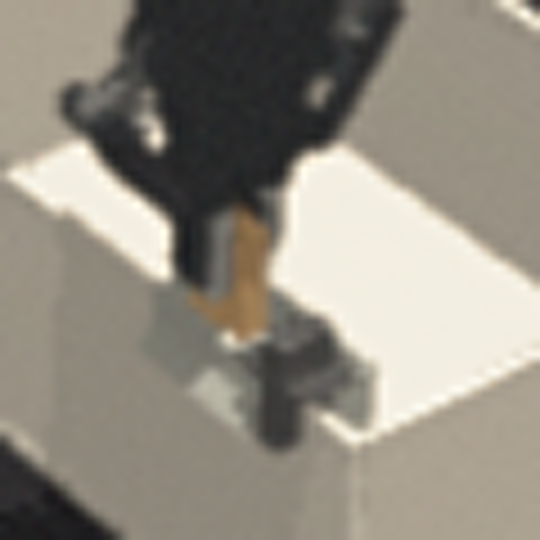

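```bash
for i in 1; do python3 -m crank '[{"angular":[0,0,0],"delta_pos":[-0.05,0,0],"gripper":0.0},{"angular":[0,0,0],"delta_pos":[0,0,0.0],"gripper":0.0}]'; done
python3 -m crank '[{"angular":[0,0,0],"delta_pos":[-0.05,0,0],"gripper":0.0},{"angular":[0,0,0],"delta_pos":[0,0,0.0],"gripper":0.0}]'
```

```text
time: 22.18
tool_pos: [0.5206, -0.1795, 0.1203]
tool_rot: [0.0, 0.661, 0.751, 0.001]
contact_force: [-0.5, 5.2, 5.4]
gripper_width: 0.131
time: 22.42
tool_pos: [0.5208, -0.181, 0.1203]
tool_rot: [0.0, 0.661, 0.751, 0.001]
contact_force: [-1.4, 6.3, 5.9]
gripper_width: 0.126
```

```bash
python3 -m crank '[{"angular":[0,0,0],"delta_pos":[-0.04,0,0],"gripper":0.0},{"angular":[0,0,0],"delta_pos":[0,0,0.0],"gripper":0.0}]'
python3 -m crank '[{"angular":[0,0,0],"delta_pos":[-0.04,0,0],"gripper":0.0},{"angular":[0,0,0],"delta_pos":[0,0,0.0],"gripper":0.0}]'
```

```text
time: 22.68
tool_pos: [0.5209, -0.1821, 0.1203]
tool_rot: [0.0, 0.661, 0.751, 0.001]
contact_force: [-0.6, 5.7, 5.8]
gripper_width: 0.129
time: 22.92
tool_pos: [0.521, -0.1823, 0.1204]
tool_rot: [-0.001, 0.661, 0.751, 0.002]
contact_force: [-1.4, 9.2, 7.9]
gripper_width: 0.126
```

```bash
python3 -m crank '[{"angular":[0,0,0],"delta_pos":[-0.03,0,0],"gripper":0.0},{"angular":[0,0,0],"delta_pos":[0,0,0.0],"gripper":0.0},{"angular":[0,0,0],"delta_pos":[0,0,0.0],"gripper":0.0}]'
python3 -m crank '[{"angular":[0,0,0],"delta_pos":[0,0,0],"gripper":0.0},{"angular":[0,0,0],"delta_pos":[0,0,0.0],"gripper":0.0},{"angular":[0,0,0],"delta_pos":[0,0,0.0],"gripper":0.0}]'
python3 - <<'E'
from fit import *
save("side","s26",(275,215,335,275),9)
E
```

```text
time: 23.3
tool_pos: [0.521, -0.1823, 0.1204]
tool_rot: [-0.002, 0.66, 0.751, 0.002]
contact_force: [-2.1, 12.4, 9.2]
gripper_width: 0.126
time: 23.68
tool_pos: [0.521, -0.1823, 0.1204]
tool_rot: [-0.002, 0.66, 0.751, 0.002]
contact_force: [-2.4, 12.1, 8.6]
gripper_width: 0.131
```

```bash
sleep 1
```

```text
(no output)
```

View pics/s26.png

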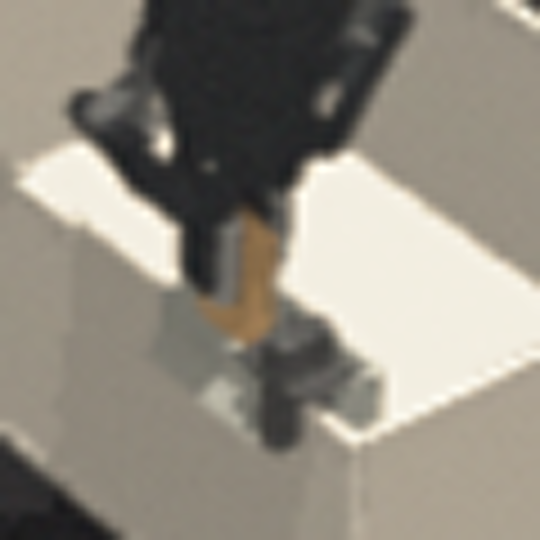

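```bash
python3 -m crank '[{"angular":[0,0,0],"delta_pos":[0.03,0,-0.02],"gripper":0.0},{"angular":[0,0,0],"delta_pos":[0,0,0.0],"gripper":0.0}]'
python3 -m crank '[{"angular":[0,0,0],"delta_pos":[0,0,0],"gripper":0.2},{"angular":[0,0,0],"delta_pos":[0,0,0.0],"gripper":0.3},{"angular":[0,0,0],"delta_pos":[0,0,0.0],"gripper":0.5},{"angular":[0,0,0],"delta_pos":[0,0,0.0],"gripper":0.5},{"angular":[0,0,0],"delta_pos":[0,0,0.0],"gripper":0.5}]'
python3 - <<'E'
from fit import *
save("side","s27",(275,215,335,275),9)
E
```

```text
time: 23.98
tool_pos: [0.5209, -0.1823, 0.1204]
tool_rot: [-0.001, 0.66, 0.751, 0.002]
contact_force: [-0.9, 8.0, 4.9]
gripper_width: 0.126
time: 24.6
tool_pos: [0.5202, -0.1843, 0.1196]
tool_rot: [0.0, 0.661, 0.751, -0.0]
contact_force: [0.3, -0.4, -0.5]
gripper_width: 0.496
```

```bash
sleep 1
```

```text
(no output)
```

View pics/s27.png

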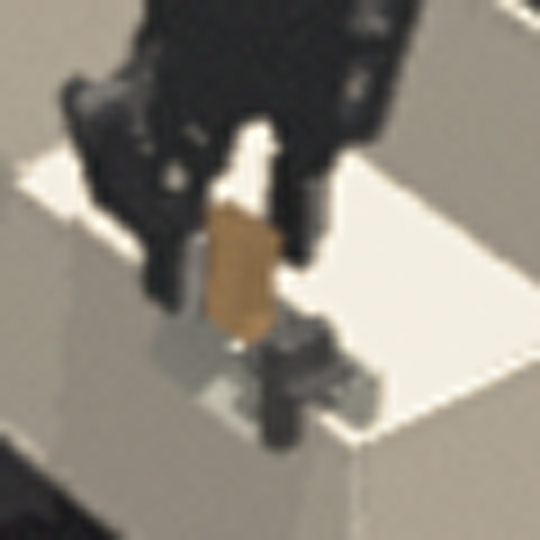

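Forces are zero after release and the holder sits in place. The grip is free between the fingers at crop (240,270), so I withdraw straight up.

```bash
python3 -m crank '[{"angular":[0,0,0],"delta_pos":[0,0,-0.2],"gripper":0.5},{"angular":[0,0,0],"delta_pos":[0,0,-0.4],"gripper":0.5},{"angular":[0,0,0],"delta_pos":[0,0,-0.6],"gripper":0.5},{"angular":[0,0,0],"delta_pos":[0,0,-0.9],"gripper":0.5},{"angular":[0,0,0],"delta_pos":[0,0,-0.9],"gripper":0.5},{"angular":[0,0,0],"delta_pos":[0,0,-0.9],"gripper":0.5},{"angular":[0,0,0],"delta_pos":[0,0,0],"gripper":0.5}]'
python3 -m crank '[{"angular":[0,0,0],"delta_pos":[0,-0.9,0],"gripper":0.5},{"angular":[0,0,0],"delta_pos":[0,-0.9,0],"gripper":0.5},{"angular":[0,0,0],"delta_pos":[0,-0.9,0],"gripper":0.5},{"angular":[0,0,0],"delta_pos":[0,-0.9,0],"gripper":0.5},{"angular":[0,0,0],"delta_pos":[0,0,0],"gripper":0.5}]'
python3 - <<'E'
from fit import *
tub=json.load(open("f.json"))["tub"]
g=T(tub,[[-106.5,-89.3,146]])[0]
W=wire6([*g,tub[2],0,0],HW)
save("side","s28",(270,200,340,275),8)
save("side","s28w",(270,200,340,275),8,W)
save("top","t28",(300,180,390,245),8)
save("side","s28f",(0,0,560,420),1)
E
```

```text
time: 25.52
tool_pos: [0.522, -0.185, 0.2411]
tool_rot: [0.004, 0.661, 0.751, 0.001]
contact_force: [-0.9, -0.2, -1.0]
gripper_width: 0.502
time: 26.15
tool_pos: [0.412, -0.1979, 0.2359]
tool_rot: [-0.0, 0.661, 0.75, -0.0]
contact_force: [0.8, 0.5, -0.2]
gripper_width: 0.501
```

```bash
sleep 1
```

```text
(no output)
```

View pics/s28.png

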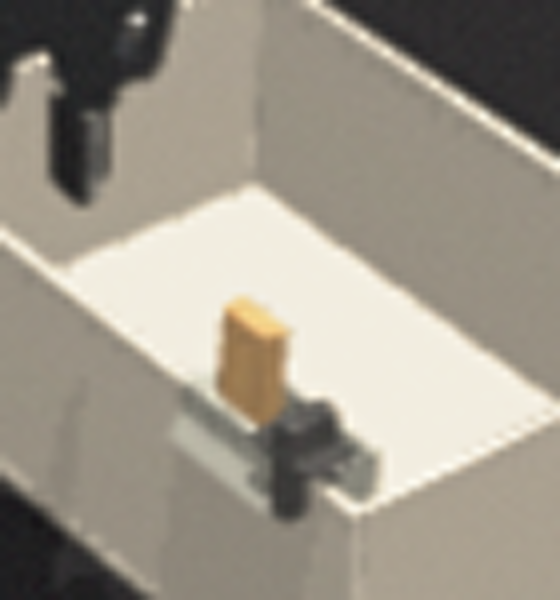

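View pics/s28w.png

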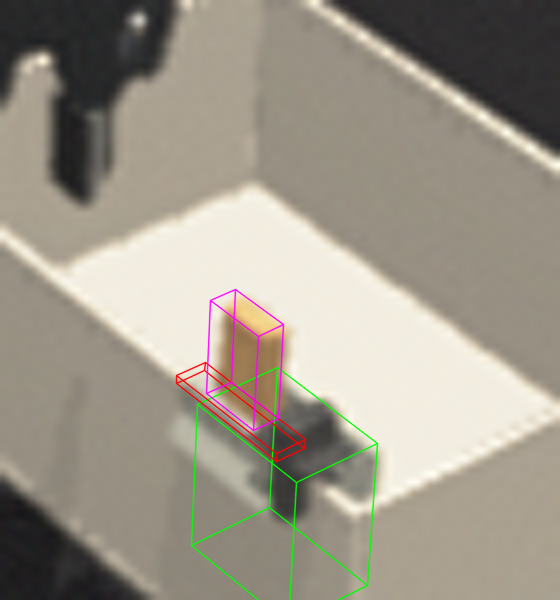

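View pics/t28.png

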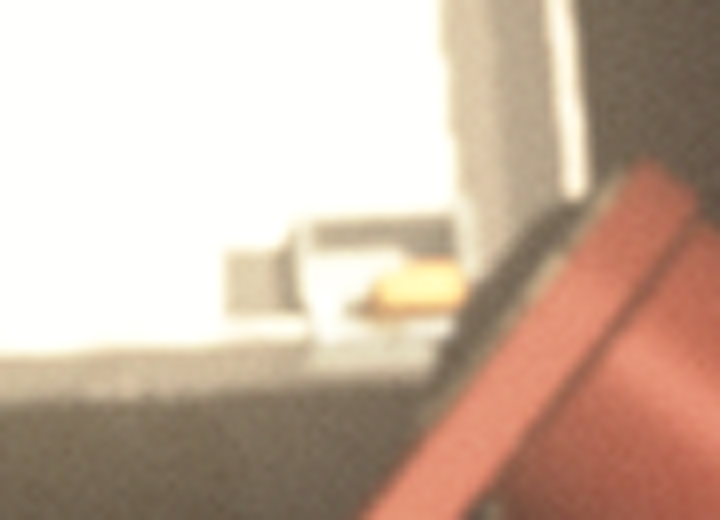

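View pics/s28f.png

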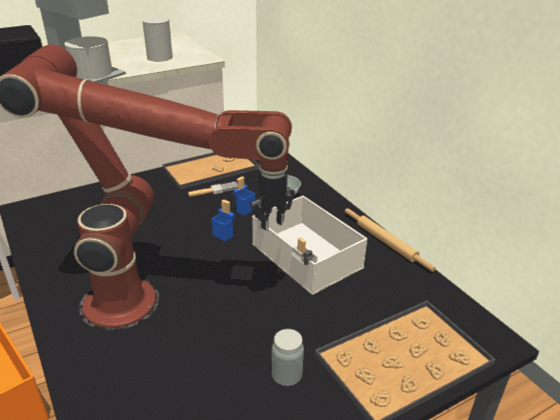

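```bash
python3 -c "
from plant import *
print(job_done(), state()['time'], state()['contact_force'])"
```

```text
the job is handed in; nothing more can be done
the job is handed in; nothing more can be done
```

The steel holder is hooked on the near rim with its edge under the square stop's tongue, butted against the stop, and the gripper has let go. I handed the job in at about 26 s.

- **Placement:** I picked it up by the grip and hung it about midway between the fittings, 10 mm from the rim's middle on the stop's side. Contact with the rim came at a tool height of 0.1203 m. That height stayed within 0.1 mm through the whole slide, so it kept down on the rim.
- **Stop contact:** sideways force rose from about 5 to 12 N while the motion halted, 89 mm along the rim. I estimated the home position at about the same place, from the stop seen in the images. I held that press for about 0.75 s, then eased off and opened the jaws.
- **Forces:** the highest readings at the wrist were about 12 N sideways and 9 N vertically. The wrist read about zero after release.
- **Last pictures:** the holder hangs with its lip outside the wall, its pocket inside and its edge at the stop. The gripper was clear of everything. The bowl and jar looked untouched and I never went near the brush.

**What disagreed:**
- The fingertips were about 30 mm higher than the stated tool offset implied. My first grasp closed on air, so I measured the offset in the pictures and used that instead.
- In the last side picture the holder sits about 1 pixel (2–4 mm) off my predicted outline.
- The tongue hides the butted edge, so the contact at the stop rests on the force reading, the halt and the position rather than on sight.

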